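Nest the mixing bowls and put them away in the bench chest

ROBOT

A 6-joint arm with a two-finger parallel gripper is mounted at the origin on a cart in front of the work surface, level with it; the furniture and walls round the work are solid. World frame = base frame: x ahead of the robot, y to its left, z up, the work surface at z = 0. Lengths are in m, angles in rad, forces in N, time in s.
With the tool pointing down it reaches from about 0.375 to 0.975 m from the base axis. Payload 3.8 kg.
Tool frame: the origin (TCP) lies on the centre line of the jaws, within the pads' length; the fingertips stand 14 mm ahead of it and the grasp point (between the pads) lies 5 mm behind it; x points along the fingers, y is the direction in which the jaws open and shut, and the axes are right-handed (so a half turn about x gives the same grasp; the last joint's range is limited). The gripper opens to 85 mm and grips with 20 to 120 N. Pads are 22 mm wide; open, the fingers measure 114 mm over their backs; the gripper's body (76 mm by 85 mm) begins 54 mm behind the grasp point. The pads swing forward as they close: fully open they stand 13 mm farther back than shut.
Start: joints at [-1.349, 0.264, 1.604, -0, 1.274, -0.037], TCP at [0.173, -0.653, 0.245] pointing down, gripper open.
Joint ranges: [-2.63, 2.63], [-0.94, 2.18], [0.31, 2.57], [-1.31, 4.45], [0, 2.66], [-2.55, 2.55]. Speed limits (rad/s): [2.57, 2.57, 3.14, 3.14, 3.14, 3.14].

INTERFACE

Orientations are given as a rotation vector (axis times angle).
In Python, from workcell import bot gives the robot as it stands.
- The arm moves only by the shell command python3 -m creep 'ROWS' [FORCE]. ROWS is JSON, a list of rows, each an object with "grip": the finger opening in cm, from 0 to 8.54; "dp": the shift along the tool's x, y, z in cm, a list of three; "rotation": the turn, a rotation vector about the tool's x, y, z in rad, a list of three. A call has 1 to 5 rows; each row is the pose to reach, as a shift and turn from the pose commanded when the call began, along the tool's axes at that moment; what a row does not reach only later rows make up. A row lasts 1/12 s, in which the tool goes at most 41.7 mm and 7.16 degrees, less where a joint would pass 70% of its speed; a pose out of reach is approached as far as the arm can. A call with a gripper value outside its range is refused whole. The fingers move at their own pace and stop on an object; FORCE is the grip in N (left out, the last holds). Time passes only in rows, so rows that repeat a pose let the fingers close. It gives the time, the measured TCP pose, the force and the opening at its end, in the units of the state.
- bot.read_state(): the state, without advancing time (a new reading comes with each control period).
- bot.read_camera(name): name is "scene" or "top" or "wrist"; returns (picture, depth): 384x512x3 uint8, red, green, blue; 384x512 float32, m along the optical axis (not along the pixel's ray), 0 where there is no reading.
- bot.get_calibration(name): a dict with "fx", "fy", "cx", "cy" (pixels), "dist" ([k1, k2, p1, p2, k3] as OpenCV has them; the pictures are not rectified), "rvec" (rotation vector, rad) and "tvec" (3), from world to camera coordinates, as OpenCV has them. Camera axes: x right, y down, z forward; pixel columns grow to the right and rows downward; lengths in m; the calibration is good to about 2 mm. A picture is of the moment at which its call begins: read the wrist's pose just before it. get_calibration takes no time and is no camera call; for the wrist camera it gives the pose at the moment of the call.
- bot.finish_job(): hands the job in, once; it reports no verdict.
The state is a dict: "time": time; "q": joint angles; "joint_vel": joint speeds; "joint_torque": joint torques, N m; "tool_pos": TCP position; "tcp_rot": TCP orientation; "wrist_force": force on the tool from outside, world axes, zero at the start; "torque": the same for the moment, N m; "width": opening from 0.0 (shut) to 1.0 (fully open).
Only numpy, scipy, OpenCV 4.12 (cv2) and the standard library are available. Lean on these libraries where they do the work, as an engineer would, in place of code of your own. Each camera call takes 0.05 s, during which the arm holds its last target.

TASK

The white enamel mixing bowls are washed and are to be put away in the grey bench chest. Raise the chest's lid until its gas struts hold it open by themselves, then nest all the bowls on the chest's floor in order of size, the largest underneath and each one seated level inside the next larger, and bring the lid down again until it is fully shut.

Things in the scene. Friction and masses are not known exactly. Their poses are not given: they have to be found in the camera images.
- chest: Grey sheet-steel bench chest, fixed to the table, open inside, closed by a hinged lid. Body 185 mm deep (x) by 264 mm wide (y) by 99 mm high; walls 4 mm thick, so the clear inside is 177 by 256 mm. Origin: centre of its underside, on the table. Its x axis points from the front (handle side) to the back (hinge side), z up. Two slim gas struts run along the inner faces of the two side walls (they take up about 14 mm at each side) and rise with the lid.
- chest_floor (a point): Centre of the chest's inner floor, 12 mm above the table; axes as the chest's.
- lid_hinge (a point): Middle of the lid's hinge line, on the chest's rear top edge, 99 mm above the table. The hinge line runs along the chest's y axis.
- lid_handle (a point): Middle of the lid's handle: a round steel bar 11 mm thick and 120 mm long, parallel to the hinge line, standing 40 mm (centre line) in front of the lid's front face on two thin posts 102 mm apart. It lies 227 mm from the hinge line; with the lid shut it is 14 mm above the hinge's height (113 mm above the table); with the lid fully open it is at the top of the upright lid, about 325 mm above the table.
- chest_lid (a joint): Angle of the lid in rad: 0 shut, 1.5 fully open (upright, against its stop). The lid is a shell 30 mm deep, its top 129 mm above the table when shut. Its own weight closes it below about 0.5 rad (its balance point) and the gas struts open it above that and hold it at the stop; it needs about 3 N at the handle to start lifting, and about 3 N to start closing. Its motion is damped. It shuts fully over the nested bowls.
- bowl_1: White enamelled mixing bowl with a dark rolled rim, 144 mm across the rim, 60 mm high (number 1 of a set of four graded 144, 120, 96, 72 mm; sometimes one is absent). Round: a foot 86 mm across, flaring between 6 and 26 mm height to nearly vertical walls 8 mm thick. Its inner floor is 16 mm above its underside, so a smaller bowl seated in it stands 13 to 15 mm proud of its rim, the next size with 4 to 5 mm play all round. Origin: centre of the underside, z up. About 150 g.
- bowl_2: White enamelled mixing bowl with a dark rolled rim, 120 mm across the rim, 59 mm high (number 2 of a set of four graded 144, 120, 96, 72 mm; sometimes one is absent). Round: a foot 72 mm across, flaring between 6 and 26 mm height to nearly vertical walls 8 mm thick. Its inner floor is 16 mm above its underside, so a smaller bowl seated in it stands 13 to 15 mm proud of its rim, the next size with 4 to 5 mm play all round. Origin: centre of the underside, z up. About 130 g.
- bowl_3: White enamelled mixing bowl with a dark rolled rim, 96 mm across the rim, 58 mm high (number 3 of a set of four graded 144, 120, 96, 72 mm; sometimes one is absent). Round: a foot 58 mm across, flaring between 6 and 26 mm height to nearly vertical walls 8 mm thick. Its inner floor is 16 mm above its underside, so a smaller bowl seated in it stands 13 to 15 mm proud of its rim, the next size with 4 to 5 mm play all round. Origin: centre of the underside, z up. About 100 g.
- bowl_4: White enamelled mixing bowl with a dark rolled rim, 72 mm across the rim, 57 mm high (number 4 of a set of four graded 144, 120, 96, 72 mm; sometimes one is absent). Round: a foot 43 mm across, flaring between 6 and 26 mm height to nearly vertical walls 8 mm thick. Its inner floor is 16 mm above its underside, so a smaller bowl seated in it stands 13 to 15 mm proud of its rim, the next size with 4 to 5 mm play all round. Origin: centre of the underside, z up. About 80 g.

How it is judged:
By the outcome, as a careful person would: the job done as asked, in the order asked, and still so for the second after the job is handed in, with the robot touching nothing.
Of bowl_1, bowl_2, bowl_3, bowl_4 only 3 to 4 are there at a start; the rules pass over those that are not, and their reading is None.
At some moment in a run one of bowl_1, bowl_2, bowl_3, bowl_4 may be knocked a few centimetres aside while the robot is not near it.
It also fails if it takes over 210 s, if anything falls off the work surface, if the arm or the gripper's body presses on something with over 40 N, if the wrist force passes 120 N, or if a joint passes its speed limit or range.

## Working session

There is one attempt and no reset: what is moved stays moved. The work goes in short steps, Python scripts to look and compute and a shell command to move; the robot and the scene stay as the last step left them, time stands still between calls to the robot, and variables do not carry over. Pictures are saved under pics/ and viewed, and the job is handed in when it is done.

```bash
ls; mkdir -p pics; cat > h.py <<'E'
import numpy as np, cv2
from workcell import bot
def snap(name,fn):
    c=bot.get_calibration(name); p,d=bot.read_camera(name)
    cv2.imwrite('pics/'+fn+'.png',cv2.cvtColor(p,cv2.COLOR_RGB2BGR)); np.savez('pics/'+fn,p=p,d=d,**{k:np.array(v) for k,v in c.items()})
    return p,d,c
def K(c): return np.array([[c['fx'],0,c['cx']],[0,c['fy'],c['cy']],[0,0,1.]])
def ray(c,uv):
    u=cv2.undistortPoints(np.array(uv,float).reshape(-1,1,2),K(c),np.array(c['dist'],float)).reshape(-1,2)
    R=cv2.Rodrigues(np.array(c['rvec'],float))[0]; t=np.array(c['tvec'],float).ravel()
    return -R.T@t, np.c_[u,np.ones(len(u))]@R
def onz(c,uv,z):
    o,d=ray(c,uv); s=(z-o[2])/d[:,2]; return o+d*s[:,None]
def cloud(c,d):
    v,u=np.mgrid[0:384,0:512]; o,r=ray(c,np.c_[u.ravel(),v.ravel()])
    return (o+r*d.reshape(-1,1)).reshape(384,512,3)
def state():
    s=bot.read_state(); return s
E
python3 - <<'E'
from h import *
for n in ('scene','top'):
    p,d,c=snap(n,n+'0'); print(n,c['rvec'],c['tvec'],c['fx'],c['dist'])
s=state(); print(s)
E
```

```text
pics
scene [ 0.0090337   2.99741485 -0.91271139] [ 0.55598296 -0.00271692  1.54807499] 473.26266237465256 [-0.04450826  0.          0.          0.          0.        ]
top [ 2.19628838 -2.19743286  0.04220864] [0.04959961 0.55140603 1.14816074] 362.80303124304055 [-0.00426752  0.          0.          0.          0.        ]
{'time': 0.1, 'q': array([-1.34885414e+00,  2.64712935e-01,  1.60527319e+00, -3.07156873e-05,
        1.27368653e+00, -3.69075809e-02]), 'joint_vel': array([ 0.00109736, -0.00076224, -0.00156227, -0.00146944,  0.00109359,
        0.00193999]), 'joint_torque': array([-4.91469564e-04, -5.16707110e+01, -3.68589807e+01, -1.20379382e-04,
        6.27850561e-03,  6.22247427e-06]), 'tool_pos': array([ 0.17262073, -0.65188744,  0.24404351]), 'tcp_rot': array([ 2.08404898,  0.2734576 , -2.08451433]), 'wrist_force': array([0.09787033, 0.38285438, 0.24637414]), 'torque': array([ 0.0492201 ,  0.02387359, -0.00758008]), 'width': 0.9965325811695517}
```

View pics/scene0.png

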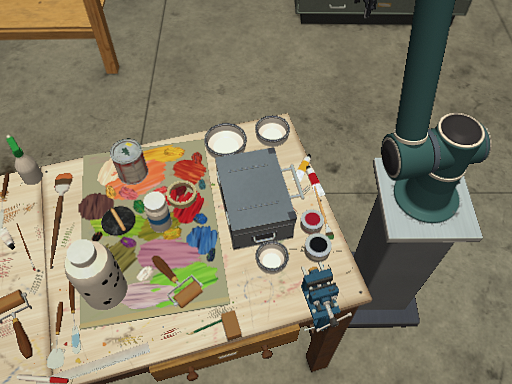

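View pics/top0.png

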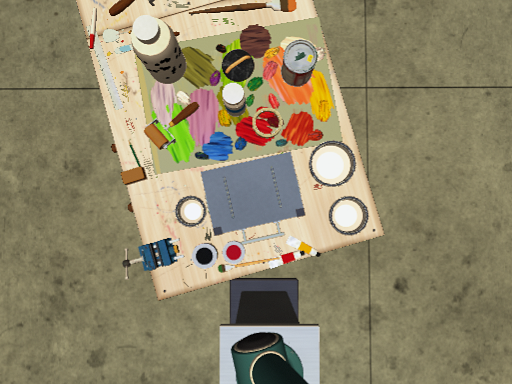

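The top view shows the chest near (255,195), with bowls at about (332,163), (349,216) and (191,211), so one bowl is absent. The robot base is at the bottom, and the arm is out of view. Next I'll measure positions.

```bash
cat >> h.py <<'E'
def circ(P):
    A=np.c_[2*P[:,0],2*P[:,1],np.ones(len(P))]; s=np.linalg.lstsq(A,(P[:,:2]**2).sum(1),rcond=None)[0]
    return s[0],s[1],np.sqrt(s[2]+s[0]**2+s[1]**2)
def rimfit(c,d,uv,z0=.05,z1=.068,rad=.1):
    X=cloud(c,d); ctr=onz(c,[uv],(z0+z1)/2)[0]
    m=(X[...,2]>z0)&(X[...,2]<z1)&(np.hypot(X[...,0]-ctr[0],X[...,1]-ctr[1])<rad)&(d>0)
    P=X[m]; return P
E
python3 - <<'E'
from h import *
z=np.load('pics/top0.npz'); p,d=z['p'],z['d']; c=z
X=cloud(c,d)
for uv in ((332,163),(349,216),(191,211)):
    P=rimfit(c,d,uv); 
    h=cv2.minEnclosingCircle(P[:,:2].astype(np.float32)); print(uv,len(P),circ(P),h, np.percentile(P[:,2],[5,50,95]))
# chest lid top
m=(X[...,2]>.115)&(X[...,2]<.14)&(d>0)
v,u=np.nonzero(m); k=(u>190)&(u<315)&(v>140)&(v<240)
P=X[v[k],u[k]]; print('lid',len(P),P[:,2].mean(),cv2.minAreaRect((P[:,:2]*1000).astype(np.float32)))
print(cv2.boxPoints(cv2.minAreaRect((P[:,:2]*1000).astype(np.float32))))
m=(X[...,2]>.09)&(X[...,2]<.14)&(d>0)
v,u=np.nonzero(m); k=(u>230)&(u<300)&(v>228)&(v<250); print('handle',k.sum()); P=X[v[k],u[k]]; print(np.round(P[::max(1,len(P)//25)],3))
# table-edge & base
print(onz(c,[(265,370),(78,0),(158,298),(383,235),(300,0)],0))
E
```

```text
(332, 163) 431 (np.float64(0.6604685128982168), np.float64(-0.195278805852935), np.float64(0.06744282718285884)) ((0.6615630984306335, -0.19639556109905243), 0.07260875403881073) [0.05385885 0.05870118 0.06247276]
(349, 216) 371 (np.float64(0.5030349253909845), np.float64(-0.24332979719807157), np.float64(0.05662562150158826)) ((0.5182039737701416, -0.23809093236923218), 0.07903403788805008) [0.05287672 0.05747458 0.06129684]
(191, 211) 291 (np.float64(0.5076598942944682), np.float64(0.24242886038767258), np.float64(0.046891589978526216)) ((0.49518322944641113, 0.24304820597171783), 0.08196847885847092) [0.05273111 0.05677707 0.06001132]
lid 6153 0.12769759774473882 ((543.215576171875, 45.550315856933594), (232.87933349609375, 268.7063903808594), 12.871908187866211)
[[ 399.7718    150.58777 ]
 [ 459.63214  -111.36617 ]
 [ 686.65936   -59.487137]
 [ 626.799     202.4668  ]]
handle 235
[[ 0.461  0.112  0.125]
 [ 0.461  0.086  0.125]
 [ 0.461 -0.029  0.113]
 [ 0.458  0.084  0.122]
 [ 0.455  0.075  0.111]
 [ 0.452 -0.032  0.117]
 [ 0.449 -0.029  0.119]
 [ 0.446 -0.012  0.112]
 [ 0.446 -0.038  0.117]
 [ 0.444 -0.006  0.122]
 [ 0.443 -0.032  0.114]
 [ 0.441  0.011  0.117]
 [ 0.441 -0.015  0.118]
 [ 0.437  0.029  0.113]
 [ 0.438  0.003  0.118]
 [ 0.435  0.072  0.115]
 [ 0.435  0.023  0.116]
 [ 0.434 -0.003  0.112]
 [ 0.432  0.04   0.118]
 [ 0.432  0.012  0.117]
 [ 0.429  0.055  0.117]
 [ 0.429  0.029  0.117]
 [ 0.426  0.064  0.12 ]
 [ 0.426  0.038  0.119]
 [ 0.423  0.064  0.117]
 [ 0.421  0.075  0.12 ]
 [ 0.417  0.072  0.113]]
[[ 0.01050586  0.01189917  0.        ]
 [ 1.21616413  0.63175226  0.        ]
 [ 0.23606651  0.35384731  0.        ]
 [ 0.43690921 -0.36804405  0.        ]
 [ 1.21290484 -0.10627722  0.        ]]
```

```bash
cat >> h.py <<'E'
from scipy.spatial.transform import Rotation as Ro
YAW=np.deg2rad(12.87)
def goto(pos,ydir,cmd=None):
    """print dp (cm) and rotation to tool-down with tool y along angle ydir (rad, world)"""
    s=bot.read_state(); R=Ro.from_rotvec(s['tcp_rot']).as_matrix()
    best=None
    for k in (0,np.pi):
        a=ydir+k; x=np.array([0,0,-1.]); y=np.array([np.cos(a),np.sin(a),0]); T=np.c_[x,y,np.cross(x,y)]
        rv=Ro.from_matrix(R.T@T).as_rotvec()
        if best is None or np.linalg.norm(rv)<np.linalg.norm(best): best=rv
    print('tcp',np.round(s['tool_pos'],4),'dp_cm',np.round(R.T@(np.array(pos)-s['tool_pos'])*100,2),'rot',np.round(best,3),'F',np.round(s['wrist_force'],1),'w',round(s['width'],3),'t',round(s['time'],2))
E
python3 - <<'E'
from h import *
c=np.load('pics/top0.npz'); p,d=c['p'],c['d']; X=cloud(c,d)
s=state(); print(np.round(Ro.from_rotvec(s['tcp_rot']).as_matrix(),3))
m=((X[...,2]>.118)&(X[...,2]<.14)&(d>0)).astype(np.uint8); m[:,:190]=0;m[:,315:]=0;m[:140]=0;m[245:]=0
m=cv2.morphologyEx(m,cv2.MORPH_OPEN,np.ones((15,15)))
v,u=np.nonzero(m);P=onz(c,np.c_[u,v],.129)
r=cv2.minAreaRect((P[:,:2]*1000).astype(np.float32));print(r,cv2.boxPoints(r))
# bowls: white interior contours + rim outline, via color
for uv in ((332,163),(349,216),(191,211)):
    P=rimfit(c,d,uv,.054,.067,.09); 
    g,lab=None,None
    print(uv,circ(P),len(P))
# handle: bright pixels by line fit
hsv=cv2.cvtColor(p,cv2.COLOR_RGB2HSV)
m=(X[...,2]>.105)&(X[...,2]<.125)&(d>0); v,u=np.nonzero(m); Q=X[v,u]; k=(Q[:,0]<.46)&(Q[:,0]>.40)&(Q[:,1]>-.045)&(Q[:,1]<.09)
R2=np.array([[np.cos(YAW),np.sin(YAW)],[-np.sin(YAW),np.cos(YAW)]])
L=(Q[k][:,:2]@R2.T); print(np.c_[L,Q[k][:,2]][::6].round(3))
E
```

```text
[[-0.     0.256 -0.967]
 [ 0.002 -0.967 -0.256]
 [-1.    -0.002 -0.   ]]
((566.5331420898438, 39.964447021484375), (188.3504180908203, 246.79331970214844), 12.382105827331543) [[ 448.08856   140.2968  ]
 [ 501.00848  -100.755936]
 [ 684.9777    -60.367905]
 [ 632.0578    180.68483 ]]
(332, 163) (np.float64(0.6605311089283382), np.float64(-0.19545709570650405), np.float64(0.06760573894907058)) 405
(349, 216) (np.float64(0.5003042912890752), np.float64(-0.24448330183386788), np.float64(0.05577152805214826)) 335
(191, 211) (np.float64(0.5144346524358165), np.float64(0.24020906149899116), np.float64(0.04455602795944688)) 252
[[ 0.466 -0.015  0.12 ]
 [ 0.44  -0.13   0.117]
 [ 0.437 -0.13   0.111]
 [ 0.434 -0.132  0.117]
 [ 0.433 -0.12   0.117]
 [ 0.429 -0.137  0.117]
 [ 0.432 -0.111  0.112]
 [ 0.429 -0.128  0.117]
 [ 0.449 -0.025  0.116]
 [ 0.431 -0.104  0.122]
 [ 0.427 -0.121  0.119]
 [ 0.423 -0.139  0.114]
 [ 0.432 -0.087  0.117]
 [ 0.428 -0.104  0.115]
 [ 0.424 -0.121  0.115]
 [ 0.433 -0.069  0.113]
 [ 0.429 -0.086  0.117]
 [ 0.425 -0.103  0.117]
 [ 0.44  -0.026  0.115]
 [ 0.431 -0.066  0.117]
 [ 0.427 -0.083  0.116]
 [ 0.423 -0.1    0.112]
 [ 0.432 -0.048  0.117]
 [ 0.428 -0.065  0.116]
 [ 0.424 -0.085  0.117]
 [ 0.433 -0.034  0.119]
 [ 0.429 -0.05   0.118]
 [ 0.425 -0.067  0.117]
 [ 0.432 -0.024  0.118]
 [ 0.428 -0.041  0.117]
 [ 0.424 -0.058  0.119]
 [ 0.429 -0.024  0.119]
 [ 0.425 -0.041  0.117]
 [ 0.427 -0.02   0.12 ]
 [ 0.425 -0.014  0.119]]
```

```bash
python3 - <<'E'
import cv2
a=cv2.imread('pics/top0.png'); cv2.imwrite('pics/top0z.png',cv2.resize(a[130:270,160:390],None,fx=3.4,fy=3.4,interpolation=cv2.INTER_CUBIC))
E
```

```text
(no output)
```

View pics/top0z.png

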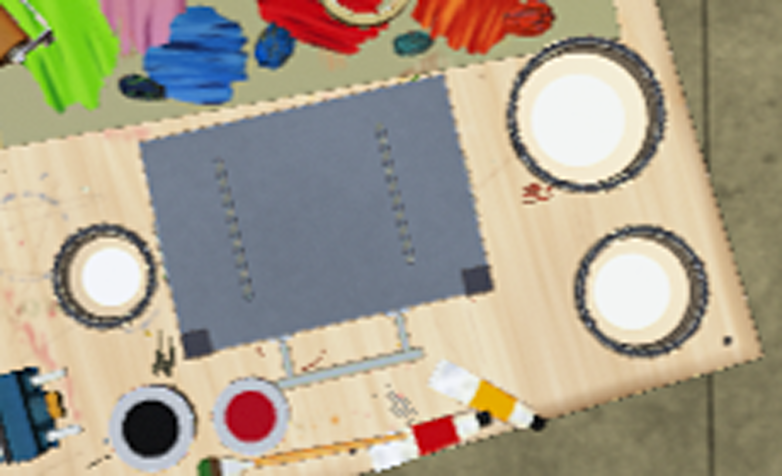

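Bowls 1, 2 and 3 are present: bowl_1 at about (0.661, -0.196), bowl_2 at (0.502, -0.244) and bowl_3 at (0.511, 0.241). The handle middle is at about (0.435, 0.020), and the chest yaw is 12.9°. I'll move above the handle.

```bash
python3 - <<'E'
from h import *
goto([.435,.020,.245],YAW)
E
```

```text
tcp [ 0.1726 -0.6519  0.244 ] dp_cm [ 3.000e-02 -5.823e+01 -4.256e+01] rot [-1.537 -0.002  0.002] F [0.1 0.4 0.2] w 0.997 t 0.1
```

```bash
python3 -m creep '[{"grip":4,"dp":[0,-11,-8.5],"rotation":[-0.4,0,0]},{"grip":4,"dp":[0,-12,-8.5],"rotation":[-0.4,0,0]},{"grip":4,"dp":[0,-14,-10.5],"rotation":[-0.5,0,0]},{"grip":4,"dp":[0,-17,-12.5],"rotation":[-0.5,0,0]},{"grip":4,"dp":[0,-21,-15],"rotation":[-0.6,0,0]}]'
python3 - <<'E'
from h import *
goto([.435,.020,.245],YAW)
E
```

```text
time: 0.52
tool_pos: [0.248, -0.4561, 0.2445]
tcp_rot: [1.708, 0.789, -1.708]
wrist_force: [1.0, 1.2, 0.7]
width: 0.464
tcp [ 0.248  -0.4561  0.2445] dp_cm [ -0.   -16.69 -48.36] rot [-0.931 -0.001  0.001] F [1.  1.2 0.7] w 0.464 t 0.52
```

```bash
python3 -m creep '[{"grip":4,"dp":[0,-16.7,-48.4],"rotation":[-0.93,0,0]},{"grip":4,"dp":[0,-16.7,-48.4],"rotation":[-0.93,0,0]},{"grip":4,"dp":[0,-16.7,-48.4],"rotation":[-0.93,0,0]},{"grip":4,"dp":[0,-16.7,-48.4],"rotation":[-0.93,0,0]},{"grip":4,"dp":[0,-16.7,-48.4],"rotation":[-0.93,0,0]}]'
python3 - <<'E'
from h import *
goto([.435,.020,.245],YAW)
E
```

```text
time: 0.93
tool_pos: [0.3248, -0.2626, 0.2449]
tcp_rot: [1.269, 1.17, -1.269]
wrist_force: [1.8, 0.5, -1.0]
width: 0.471
tcp [ 0.3248 -0.2626  0.2449] dp_cm [ -0.     8.68 -29.07] rot [-0.306 -0.     0.   ] F [ 1.8  0.5 -1. ] w 0.471 t 0.93
```

```bash
python3 -m creep '[{"grip":4,"dp":[0,8.7,-29.1],"rotation":[-0.306,0,0]},{"grip":4,"dp":[0,8.7,-29.1],"rotation":[-0.306,0,0]},{"grip":4,"dp":[0,8.7,-29.1],"rotation":[-0.306,0,0]},{"grip":4,"dp":[0,8.7,-29.1],"rotation":[-0.306,0,0]},{"grip":4,"dp":[0,8.7,-29.1],"rotation":[-0.306,0,0]}]'
python3 - <<'E'
from h import *
goto([.435,.020,.245],YAW)
E
```

```text
time: 1.35
tool_pos: [0.4016, -0.069, 0.2452]
tcp_rot: [1.046, 1.304, -1.046]
wrist_force: [1.6, -0.6, 0.3]
width: 0.47
tcp [ 0.4016 -0.069   0.2452] dp_cm [ 0.02  5.19 -7.96] rot [-0.006  0.    -0.   ] F [ 1.6 -0.6  0.3] w 0.47 t 1.35
```

```bash
python3 -m creep '[{"grip":3.4,"dp":[0,5.2,-8],"rotation":[0,0,0]},{"grip":3.4,"dp":[0,5.2,-8],"rotation":[0,0,0]},{"grip":3.4,"dp":[0,5.2,-8],"rotation":[0,0,0]},{"grip":3.4,"dp":[0,5.2,-8],"rotation":[0,0,0]},{"grip":3.4,"dp":[0,5.2,-8],"rotation":[0,0,0]}]'
python3 - <<'E'
from h import *
goto([.435,.020,.108],YAW)
p,d,c=snap('wrist','w1'); print(c['rvec'],c['tvec'])
E
```

```text
time: 1.77
tool_pos: [0.4347, 0.0189, 0.2448]
tcp_rot: [1.043, 1.307, -1.045]
wrist_force: [0.0, -0.7, -0.0]
width: 0.4
tcp [0.4347 0.0189 0.2448] dp_cm [13.68  0.07 -0.1 ] rot [-0.003  0.     0.001] F [ 0.  -0.7 -0. ] w 0.4 t 1.77
[-2.84221526 -0.31788603 -0.04343563] [-0.42813277 -0.11111913  0.3573768 ]
```

View pics/w1.png

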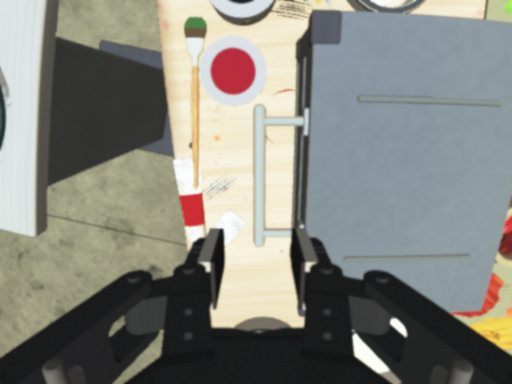

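The wrist view shows the bar running from (260,108) to (260,243), centred between the fingers (columns 212 to 300).

```bash
python3 - <<'E'
from h import *
c=np.load('pics/w1.npz')
P=onz(c,[(260,108),(259.5,243),(254,175),(265,175)],.113); print(P, P[:2].mean(0)); e=P[0]-P[1]; print(np.rad2deg(np.arctan2(-e[0],e[1])))
P=onz(c,[(341,14),(308,309)],.129); print(P)
E
```

```text
[[ 0.4226885   0.08260521  0.113     ]
 [ 0.44980573 -0.03800662  0.113     ]
 [ 0.43035054  0.0253433   0.113     ]
 [ 0.43981935  0.02749     0.113     ]] [0.43624711 0.0222993  0.113     ]
12.671147073354621
[[ 0.46569442  0.16349406  0.129     ]
 [ 0.50937257 -0.08887412  0.129     ]]
```

```bash
python3 -m creep '[{"grip":3.4,"dp":[4,0.2,-0.3],"rotation":[0,0,0]},{"grip":3.4,"dp":[8,0.2,-0.3],"rotation":[0,0,0]},{"grip":3.4,"dp":[11,0.2,-0.3],"rotation":[0,0,0]},{"grip":3.4,"dp":[13.5,0.2,-0.3],"rotation":[0,0,0]},{"grip":3.4,"dp":[13.7,0.2,-0.3],"rotation":[0,0,0]}]' 25
python3 -m creep '[{"grip":0.6,"dp":[0,0,0],"rotation":[0,0,0]},{"grip":0.6,"dp":[0,0,0],"rotation":[0,0,0]},{"grip":0.6,"dp":[0,0,0],"rotation":[0,0,0]},{"grip":0.6,"dp":[0,0,0],"rotation":[0,0,0]},{"grip":0.6,"dp":[0,0,0],"rotation":[0,0,0]}]' 25
```

```text
time: 2.23
tool_pos: [0.4313, 0.0201, 0.1031]
tcp_rot: [1.044, 1.312, -1.055]
wrist_force: [-2.2, -0.5, -0.4]
width: 0.395
time: 2.65
tool_pos: [0.4357, 0.0205, 0.1096]
tcp_rot: [1.045, 1.305, -1.048]
wrist_force: [-4.6, -3.3, -2.3]
width: 0.118
```

```bash
python3 -m creep '[{"grip":0.6,"dp":[-1,0.1,0],"rotation":[0,0,0]},{"grip":0.6,"dp":[-2,0.2,0],"rotation":[0,0,0]},{"grip":0.6,"dp":[-3.4,0.5,0],"rotation":[0,0,0]},{"grip":0.6,"dp":[-5,0.9,0],"rotation":[0,0,0]},{"grip":0.6,"dp":[-6.6,1.4,0],"rotation":[0,0,0]}]' 25
python3 - <<'E'
from h import *
goto([.435,.020,.245],YAW)
E
```

```text
time: 3.07
tool_pos: [0.4494, 0.0236, 0.1766]
tcp_rot: [1.044, 1.304, -1.048]
wrist_force: [-2.9, -4.3, -2.5]
width: 0.115
tcp [0.4494 0.0236 0.1766] dp_cm [-6.84 -1.49  0.05] rot [-0.006  0.002  0.001] F [-2.9 -4.3 -2.5] w 0.115 t 3.07
```

```bash
python3 -m creep '[{"grip":0.6,"dp":[-1.6,0.7,0],"rotation":[0,0,0]},{"grip":0.6,"dp":[-3.1,1.4,0],"rotation":[0,0,0]},{"grip":0.6,"dp":[-4.5,2.3,0],"rotation":[0,0,0]},{"grip":0.6,"dp":[-5.9,3.3,0],"rotation":[0,0,0]},{"grip":0.6,"dp":[-7.2,4.4,0],"rotation":[0,0,0]}]' 25
python3 -m creep '[{"grip":0.6,"dp":[-1.2,1.2,0],"rotation":[0,0,0]},{"grip":0.6,"dp":[-2.3,2.5,0],"rotation":[0,0,0]},{"grip":0.6,"dp":[-3.4,3.8,0],"rotation":[0,0,0]},{"grip":0.6,"dp":[-4.3,5.3,0],"rotation":[0,0,0]},{"grip":0.6,"dp":[-5.1,6.8,0],"rotation":[0,0,0]}]' 25
```

```text
time: 3.48
tool_pos: [0.492, 0.0331, 0.2504]
tcp_rot: [1.044, 1.304, -1.048]
wrist_force: [-8.0, -5.0, 4.7]
width: 0.117
time: 3.9
tool_pos: [0.5611, 0.0487, 0.3029]
tcp_rot: [1.049, 1.3, -1.043]
wrist_force: [-1.4, -1.6, 4.7]
width: 0.115
```

```bash
python3 -m creep '[{"grip":0.6,"dp":[-0.7,1.6,0],"rotation":[0,0,0]},{"grip":0.6,"dp":[-1.2,3.2,0],"rotation":[0,0,0]},{"grip":0.6,"dp":[-1.6,4.8,0],"rotation":[0,0,0]},{"grip":0.6,"dp":[-1.9,6.4,0],"rotation":[0,0,0]},{"grip":0.6,"dp":[-2.0,8,0],"rotation":[0,0,0]}]' 25
python3 -m creep '[{"grip":0.6,"dp":[0,0.8,0],"rotation":[0,0,0]},{"grip":0.6,"dp":[0,1.5,0],"rotation":[0,0,0]},{"grip":0.6,"dp":[0,1.5,0],"rotation":[0,0,0]}]' 25
```

```text
time: 4.32
tool_pos: [0.6399, 0.0664, 0.323]
tcp_rot: [1.05, 1.299, -1.041]
wrist_force: [2.3, -1.3, -0.9]
width: 0.118
time: 4.57
tool_pos: [0.6551, 0.0698, 0.3233]
tcp_rot: [1.051, 1.298, -1.04]
wrist_force: [2.5, 0.1, 6.3]
width: 0.118
```

```bash
python3 -m creep '[{"grip":4,"dp":[0,0,0],"rotation":[0,0,0]},{"grip":4,"dp":[0,0,0],"rotation":[0,0,0]},{"grip":4,"dp":[0,0,0],"rotation":[0,0,0]},{"grip":4,"dp":[-3,0,0],"rotation":[0,0,0]},{"grip":4,"dp":[-6,0,0],"rotation":[0,0,0]}]'
python3 -m creep '[{"grip":6,"dp":[-2,-4,0],"rotation":[0,0,0]},{"grip":6,"dp":[-2,-8,2],"rotation":[0,0,0]},{"grip":6,"dp":[-2,-12,4],"rotation":[0,0,0]},{"grip":6,"dp":[-2,-15,8],"rotation":[0,0,0]},{"grip":6,"dp":[-2,-19,12],"rotation":[0,0,0]}]'
python3 - <<'E'
from h import *
p,d,c=snap('top','top1'); snap('scene','scene1')
goto([.503,-.243,.15],YAW+np.pi/2)
E
```

```text
time: 4.98
tool_pos: [0.6502, 0.0697, 0.3748]
tcp_rot: [1.044, 1.31, -1.051]
wrist_force: [-0.3, 0.5, 1.4]
width: 0.471
time: 5.4
tool_pos: [0.5072, -0.0627, 0.3978]
tcp_rot: [1.045, 1.305, -1.044]
wrist_force: [0.6, 0.2, 0.7]
width: 0.704
tcp [ 0.5059 -0.0661  0.3982] dp_cm [24.86 -4.03 17.17] rot [ 1.56   0.002 -0.002] F [-0.2 -0.2  0.6] w 0.704 t 5.5
```

View pics/top1.png

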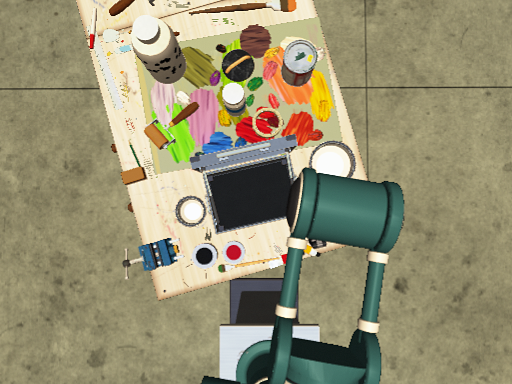

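View pics/scene1.png

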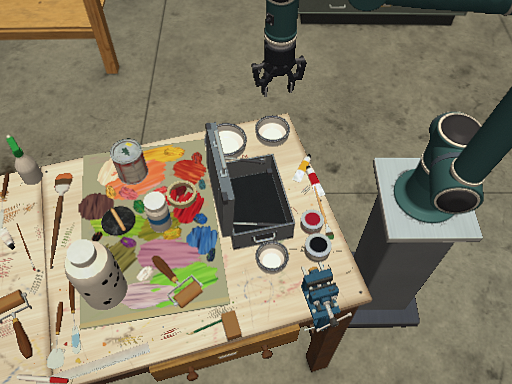

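The lid stands upright by itself, and all three bowls are still in place. Next is bowl 1, with the jaws along the chest's y axis, gripping its right-hand rim.

```bash
python3 -m creep '[{"grip":6,"dp":[2,0,4],"rotation":[0.3,0,0]},{"grip":6,"dp":[4,0,8],"rotation":[0.6,0,0]},{"grip":6,"dp":[7,0,12],"rotation":[0.9,0,0]},{"grip":6,"dp":[10,0,15],"rotation":[1.2,0,0]},{"grip":6,"dp":[13,0,19],"rotation":[1.56,0,0]}]'
python3 -m creep '[{"grip":6,"dp":[0,0,0],"rotation":[0.9,0,0]},{"grip":6,"dp":[0,0,0],"rotation":[0.9,0,0]},{"grip":6,"dp":[0,0,0],"rotation":[0.9,0,0]},{"grip":6,"dp":[0,0,0],"rotation":[0.9,0,0]},{"grip":6,"dp":[0,0,0],"rotation":[0.9,0,0]}]'
python3 - <<'E'
from h import *
goto([.676,-.262,.24],YAW-np.pi/2)
E
```

```text
time: 5.92
tool_pos: [0.5466, -0.2306, 0.2807]
tcp_rot: [1.507, 0.985, -1.505]
wrist_force: [0.7, 0.4, 0.2]
width: 0.7
time: 6.33
tool_pos: [0.5465, -0.2293, 0.2813]
tcp_rot: [1.921, 0.526, -1.921]
wrist_force: [0.0, 0.3, 0.5]
width: 0.699
tcp [ 0.5465 -0.2293  0.2813] dp_cm [ 4.12  9.4  -9.49] rot [0.309 0.    0.001] F [0.  0.3 0.5] w 0.699 t 6.33
```

```bash
python3 -m creep '[{"grip":4,"dp":[4.1,9.4,-9.5],"rotation":[0.309,0,0]},{"grip":4,"dp":[4.1,9.4,-9.5],"rotation":[0.309,0,0]},{"grip":4,"dp":[4.1,9.4,-9.5],"rotation":[0.309,0,0]},{"grip":4,"dp":[4.1,9.4,-9.5],"rotation":[0.309,0,0]},{"grip":4,"dp":[4.1,9.4,-9.5],"rotation":[0.309,0,0]}]'
python3 - <<'E'
from h import *
p,d,c=snap('wrist','w2')
goto([.676,-.262,.1],YAW-np.pi/2)
E
```

```text
time: 6.75
tool_pos: [0.6782, -0.2609, 0.2368]
tcp_rot: [2.097, 0.247, -2.103]
wrist_force: [-0.2, -0.3, -0.4]
width: 0.464
tcp [ 0.6768 -0.2608  0.2381] dp_cm [13.81  0.14  0.07] rot [0.007 0.003 0.003] F [-0.  -0.1  0.5] w 0.47 t 6.8
```

View pics/w2.png

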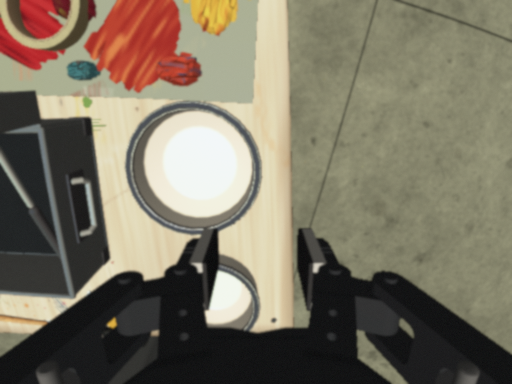

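```bash
cat >> h.py <<'E'
def bowl(c,d,uv,zrim,lo=.02,r=None,win=90):
    X=cloud(c,d); m=((X[...,2]>lo)&(X[...,2]<zrim+.02)&(d>0)).astype(np.uint8)
    w=np.zeros_like(m); cv2.circle(w,tuple(int(a) for a in uv),win,1,-1); m*=w
    n,lab,st,ce=cv2.connectedComponentsWithStats(m)
    # component with rim points (largest)
    k=1+np.argmax(st[1:,4]); m=(lab==k).astype(np.uint8)
    cs,_=cv2.findContours(m,cv2.RETR_EXTERNAL,cv2.CHAIN_APPROX_NONE); cn=max(cs,key=len).reshape(-1,2)
    hull=cv2.convexHull(cn).reshape(-1,2)
    P=onz(c,hull,zrim-.003); 
    e=cv2.fitEllipse(cn.astype(np.float32)); 
    return circ(P),cv2.minEnclosingCircle(P[:,:2].astype(np.float32)),e
E
python3 - <<'E'
from h import *
c=np.load('pics/w2.npz'); d=c['d']
print(bowl(c,d,(193,167),.06,lo=.03,win=80))
X=cloud(c,d); print(X[167,200],X[165,133:145,2],X[165,100], X[:,200][60:240:8,2].round(3))
c=np.load('pics/top0.npz'); d=c['d']
print(bowl(c,d,(332,163),.06,lo=.03,win=32)); print(bowl(c,d,(349,216),.059,lo=.03,win=28)); print(bowl(c,d,(191,211),.058,lo=.03,win=22))
E
```

```text
((np.float64(0.6617482834654682), np.float64(-0.19462750560710365), np.float64(0.07254242744215154)), ((0.6618762016296387, -0.19444747269153595), 0.07306300848722458), ((192.8227081298828, 167.1979522705078), (131.0884246826172, 138.48753356933594), 119.62103271484375))
[ 0.65793722 -0.19585564  0.01594702] [0.05781127 0.05572583 0.05215439 0.04976947 0.04516791 0.04201595
 0.0413247  0.03807463 0.03553706 0.03453417 0.03251917 0.03019745] [ 0.62791376 -0.06983283  0.00132373] [0.006 0.009 0.01  0.007 0.005 0.007 0.06  0.027 0.017 0.016 0.016 0.017
 0.017 0.016 0.016 0.016 0.017 0.016 0.019 0.028 0.039 0.059 0.238]
((np.float64(0.6605910116351384), np.float64(-0.1956537406158913), np.float64(0.07226076601186746)), ((0.6605166792869568, -0.19554373621940613), 0.07302343100309372), ((332.34619140625, 163.35488891601562), (45.7724609375, 46.24094772338867), 88.7867660522461))
((np.float64(0.5001749598716406), np.float64(-0.24429895276514485), np.float64(0.06034619909619034)), ((0.5004494190216064, -0.24399569630622864), 0.06103305518627167), ((348.7284240722656, 215.34925842285156), (38.42257308959961, 39.13552474975586), 102.5791244506836))
((np.float64(0.5137697043771009), np.float64(0.24187089124899874), np.float64(0.04787833536139277)), ((0.5136988162994385, 0.24182845652103424), 0.04829110577702522), ((190.5, 211.0), (30.28804588317871, 30.75228500366211), 61.615234375))
```

```bash
python3 -m creep '[{"grip":4,"dp":[4,0.1,0.1],"rotation":[0,0,0]},{"grip":4,"dp":[8,0.1,0.1],"rotation":[0,0,0]},{"grip":4,"dp":[12,0.1,0.1],"rotation":[0,0,0]},{"grip":4,"dp":[15,0.1,0.1],"rotation":[0,0,0]},{"grip":4,"dp":[17,0.1,0.1],"rotation":[0,0,0]}]' 35
python3 -m creep '[{"grip":4,"dp":[1,0,0],"rotation":[0,0,0]},{"grip":4,"dp":[1.5,0,0],"rotation":[0,0,0]},{"grip":4,"dp":[1.5,0,0],"rotation":[0,0,0]}]' 35
python3 - <<'E'
from h import *
goto([.6764,-.2615,.050],YAW-np.pi/2)
E
```

```text
time: 7.22
tool_pos: [0.6721, -0.2612, 0.0672]
tcp_rot: [2.095, 0.247, -2.105]
wrist_force: [0.2, -0.0, -0.9]
width: 0.467
time: 7.47
tool_pos: [0.6749, -0.2626, 0.0559]
tcp_rot: [2.099, 0.244, -2.1]
wrist_force: [-0.8, -0.3, -1.0]
width: 0.468
tcp [ 0.6749 -0.2626  0.0559] dp_cm [ 0.59 -0.07 -0.17] rot [0.006 0.    0.   ] F [-0.8 -0.3 -1. ] w 0.468 t 7.47
```

```bash
python3 -m creep '[{"grip":4,"dp":[0.5,0,-0.2],"rotation":[0,0,0]},{"grip":2,"dp":[0.5,-0.1,-0.2],"rotation":[0,0,0]},{"grip":0.4,"dp":[0.5,-0.1,-0.2],"rotation":[0,0,0]},{"grip":0.4,"dp":[0.5,-0.1,-0.2],"rotation":[0,0,0]},{"grip":0.4,"dp":[0.5,-0.1,-0.2],"rotation":[0,0,0]}]' 40
python3 -m creep '[{"grip":0.4,"dp":[0,0,0],"rotation":[0,0,0]},{"grip":0.4,"dp":[0,0,0],"rotation":[0,0,0]},{"grip":0.4,"dp":[-0.5,0,0],"rotation":[0,0,0]},{"grip":0.4,"dp":[-1,0,0],"rotation":[0,0,0]},{"grip":0.4,"dp":[-2,0,0],"rotation":[0,0,0]}]' 40
```

```text
time: 7.88
tool_pos: [0.6786, -0.2613, 0.0529]
tcp_rot: [2.103, 0.242, -2.096]
wrist_force: [1.5, 2.3, 5.0]
width: 0.102
time: 8.3
tool_pos: [0.6754, -0.2614, 0.0692]
tcp_rot: [2.095, 0.245, -2.103]
wrist_force: [-0.8, -0.6, -2.0]
width: 0.094
```

```bash
python3 -m creep '[{"grip":0.4,"dp":[-3,0,0],"rotation":[0,0,0]},{"grip":0.4,"dp":[-6,0,1],"rotation":[0,0,0]},{"grip":0.4,"dp":[-9,0,2],"rotation":[0,0,0]},{"grip":0.4,"dp":[-12,0,3],"rotation":[0,0,0]},{"grip":0.4,"dp":[-14,0,3.6],"rotation":[0,0,0]}]' 40
python3 - <<'E'
from h import *
p,d,c=snap('wrist','w3');snap('top','top2')
goto([.5786,.0002,.21],YAW-np.pi/2)
E
```

```text
time: 8.72
tool_pos: [0.6415, -0.2708, 0.2143]
tcp_rot: [2.1, 0.241, -2.096]
wrist_force: [0.8, -0.4, -0.8]
width: 0.096
tcp [ 0.6434 -0.2717  0.2167] dp_cm [  0.49 -27.96   0.11] rot [ 0.006 -0.006 -0.006] F [ 1.1  0.2 -1. ] w 0.099 t 8.82
```

View pics/w3.png

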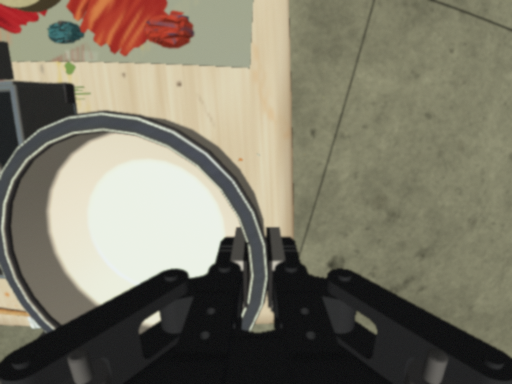

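View pics/top2.png

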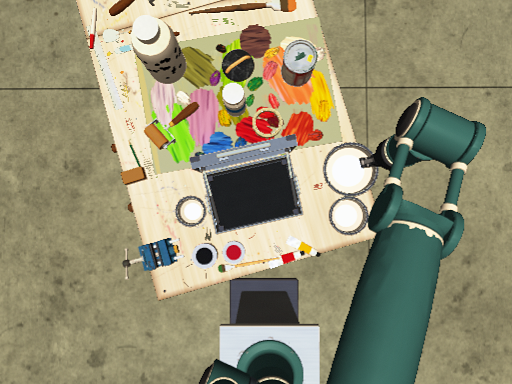

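The bowl is held by its right-hand rim, with the pads at about (262,260) in the wrist view. I'll check how level it is and the chest's inner outline.

```bash
cat >> h.py <<'E'
def chestxy(P,C=(.5667,.0519)):
    P=np.atleast_2d(P); q=P[:,:2]-np.array(C); return np.c_[q@[np.cos(YAW),np.sin(YAW)], q@[-np.sin(YAW),np.cos(YAW)]]
E
python3 - <<'E'
from h import *
c=np.load('pics/top2.npz'); d=c['d'];p=c['p']; X=cloud(c,d)
# floor patch of chest
m=(X[...,2]<.03)&(X[...,2]>-.02)&(p.max(2)<75); m=m.astype(np.uint8); w=np.zeros_like(m); w[150:235,200:305]=1; m*=w
m=cv2.morphologyEx(m,cv2.MORPH_OPEN,np.ones((3,3)))
n,l,st,ce=cv2.connectedComponentsWithStats(m); k=1+np.argmax(st[1:,4]); v,u=np.nonzero(l==k); P=onz(c,np.c_[u,v],.012)
q=chestxy(P); print(st[k],'floor z',np.median(X[v,u,2]), q.min(0),q.max(0),np.percentile(q,[2,98],axis=0))
# wall tops
m=(X[...,2]>.085)&(X[...,2]<.108)&(d>0); v,u=np.nonzero(m); q=chestxy(X[v,u]); k=(abs(q[:,0])<.11)&(abs(q[:,1])<.16); q=q[k]
f=q[(abs(q[:,1])<.1)&(q[:,0]<0)]; print('front wall x',np.percentile(f[:,0],[5,50,95]),len(f)); print('slope',np.polyfit(f[:,1],f[:,0],1))
for s in(1,-1):
    f=q[(abs(q[:,0])<.06)&(q[:,1]*s>0)]; print('side',s,np.percentile(f[:,1],[5,50,95]),len(f),np.polyfit(f[:,0],f[:,1],1))
# bowl plane
c=np.load('pics/w3.npz'); d=c['d'];p=c['p']; X=cloud(c,d); s=state(); z=s['tool_pos'][2]
m=(X[...,2]>.19)&(d>0); m[230:,]=0
v,u=np.nonzero(m); Q=X[v,u]; print('n',len(Q),Q[:,2].min(),Q[:,2].max())
top=Q[Q[:,2]>np.percentile(Q[:,2],40)]
A=np.c_[top[:,:2]-top[:,:2].mean(0),np.ones(len(top))]; print('plane',np.linalg.lstsq(A,top[:,2],rcond=None)[0])
zr=np.median(top[:,2]); hull=cv2.convexHull(np.c_[u,v]).reshape(-1,2); hull=hull[(hull[:,1]<225)&(hull[:,0]>3)&(hull[:,1]>20)]
P=onz(c,hull,zr); print('circ',circ(P)); print(s['tool_pos'])
E
```

```text
[ 209  161   89   68 4205] floor z 0.011938686896347361 [-0.08908311 -0.13102408] [0.08910663 0.12776947] [[-0.08474661 -0.12120776]
 [ 0.08228289  0.11850608]]
front wall x [-0.09519025 -0.0925865  -0.09011382] 129
slope [ 0.00357912 -0.09261312]
side 1 [0.11554604 0.1267654  0.13146033] 154 [0.0562112  0.12552185]
side -1 [-0.13399485 -0.12924103 -0.1176826 ] 151 [-0.07047464 -0.12789555]
n 10586 0.19000118724601123 0.22353897951075502
plane [ 0.00374614 -0.07309569  0.2174954 ]
circ (np.float64(0.624153073479353), np.float64(-0.21184867064106197), np.float64(0.07171728032003659))
[ 0.64344063 -0.27174334  0.21673887]
```

```bash
python3 -m creep '[{"grip":0.4,"dp":[0,-3,0],"rotation":[0,0,0]},{"grip":0.4,"dp":[0,-6,0],"rotation":[0,0,0]},{"grip":0.4,"dp":[0,-9,0],"rotation":[0,0,0]},{"grip":0.4,"dp":[0,-12,0],"rotation":[0,0,0]},{"grip":0.4,"dp":[0,-15,0],"rotation":[0,0,0]}]' 40
python3 -m creep '[{"grip":0.4,"dp":[0,-3,0],"rotation":[0,0,0]},{"grip":0.4,"dp":[0,-6,0],"rotation":[0,0,0]},{"grip":0.4,"dp":[0,-9,0],"rotation":[0,0,0]},{"grip":0.4,"dp":[0,-12,0],"rotation":[0,0,0]},{"grip":0.4,"dp":[0,-13.4,-0.2],"rotation":[0,0,0]}]' 40
python3 - <<'E'
from h import *
goto([.582,.005,.1],YAW-np.pi/2)
snap('scene','scene2')
E
```

```text
time: 9.23
tool_pos: [0.606, -0.1224, 0.2081]
tcp_rot: [2.096, 0.244, -2.103]
wrist_force: [-0.2, 0.7, -1.7]
width: 0.096
time: 9.65
tool_pos: [0.5765, 0.0102, 0.2083]
tcp_rot: [2.094, 0.247, -2.103]
wrist_force: [0.4, -0.2, -2.3]
width: 0.098
tcp [0.5765 0.0102 0.2083] dp_cm [10.83  0.65 -0.46] rot [0.008 0.004 0.002] F [ 0.4 -0.2 -2.3] w 0.098 t 9.65
```

View pics/scene2.png

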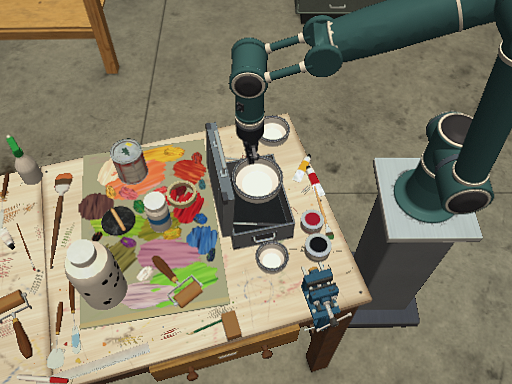

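Bowl 1 is over the chest at (258,180) and clear of the lid. Lowering it now.

```bash
python3 -m creep '[{"grip":0.4,"dp":[2,0.6,-0.5],"rotation":[0,0,0]},{"grip":0.4,"dp":[5,0.6,-0.5],"rotation":[0,0,0]},{"grip":0.4,"dp":[8,0.6,-0.5],"rotation":[0,0,0]},{"grip":0.4,"dp":[10.5,0.6,-0.5],"rotation":[0,0,0]},{"grip":0.4,"dp":[12,0.6,-0.5],"rotation":[0,0,0]}]' 40
python3 -m creep '[{"grip":0.4,"dp":[0.5,0,0],"rotation":[0,0,0]},{"grip":0.4,"dp":[0.9,0,0],"rotation":[0,0,0]},{"grip":0.4,"dp":[1.1,0,0],"rotation":[0,0,0]},{"grip":0.4,"dp":[1.3,0,0],"rotation":[0,0,0]},{"grip":0.4,"dp":[1.3,0,0],"rotation":[0,0,0]}]' 40
python3 -m creep '[{"grip":0.4,"dp":[0.3,0,0],"rotation":[0,0,0]},{"grip":0.4,"dp":[0.5,0,0],"rotation":[0,0,0]},{"grip":0.4,"dp":[0.5,0,0],"rotation":[0,0,0]}]' 40
```

```text
time: 10.12
tool_pos: [0.5823, 0.0018, 0.0857]
tcp_rot: [2.092, 0.244, -2.106]
wrist_force: [-0.2, -1.0, -2.2]
width: 0.098
time: 10.53
tool_pos: [0.5861, 0.0023, 0.0786]
tcp_rot: [2.101, 0.243, -2.097]
wrist_force: [-0.1, -0.2, -2.0]
width: 0.099
time: 10.78
tool_pos: [0.5854, 0.0025, 0.073]
tcp_rot: [2.1, 0.243, -2.098]
wrist_force: [0.4, -1.3, -1.7]
width: 0.099
```

```bash
python3 -m creep '[{"grip":0.4,"dp":[0.3,0,0],"rotation":[0,0,0]},{"grip":0.4,"dp":[0.6,0,0],"rotation":[0,0,0]},{"grip":0.4,"dp":[0.6,0,0],"rotation":[0,0,0]}]' 40
python3 -m creep '[{"grip":2.8,"dp":[0,0,0],"rotation":[0,0,0]},{"grip":2.8,"dp":[0,0,0],"rotation":[0,0,0]},{"grip":2.8,"dp":[0,0,0],"rotation":[0,0,0]},{"grip":2.8,"dp":[-3,0,0],"rotation":[0,0,0]},{"grip":2.8,"dp":[-7,0,0],"rotation":[0,0,0]}]' 40
python3 -m creep '[{"grip":2.8,"dp":[-4,0,0],"rotation":[0,0,0]},{"grip":2.8,"dp":[-8,4,0],"rotation":[0,0,0]},{"grip":2.8,"dp":[-8,8,0],"rotation":[0,0,0]},{"grip":4,"dp":[-8,12,0],"rotation":[0,0,0]},{"grip":4,"dp":[-8,16,0],"rotation":[0,0,0]}]' 40
python3 - <<'E'
from h import *
snap('top','top3');snap('wrist','w4')
goto([.50,-.3,.25],YAW-np.pi/2)
E
```

```text
time: 11.03
tool_pos: [0.5868, 0.0019, 0.068]
tcp_rot: [2.102, 0.242, -2.095]
wrist_force: [1.4, -3.3, 6.0]
width: 0.096
time: 11.45
tool_pos: [0.5808, 0.0029, 0.1321]
tcp_rot: [2.088, 0.246, -2.112]
wrist_force: [0.7, 0.1, -0.0]
width: 0.327
time: 11.87
tool_pos: [0.6215, -0.1481, 0.2189]
tcp_rot: [2.101, 0.244, -2.094]
wrist_force: [0.8, 0.2, -0.0]
width: 0.468
tcp [ 0.6213 -0.1525  0.217 ] dp_cm [-3.28 11.66 15.12] rot [ 0.001 -0.001 -0.003] F [-1.4  0.7 -1.1] w 0.471 t 11.97
```

View pics/top3.png

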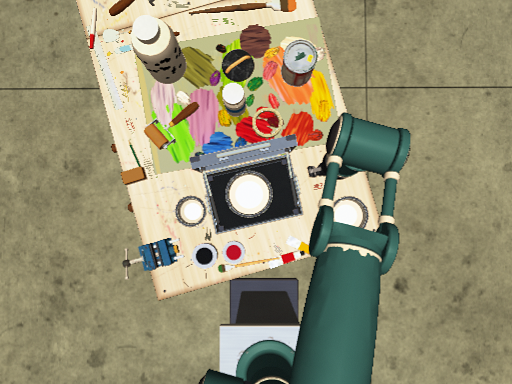

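View pics/w4.png

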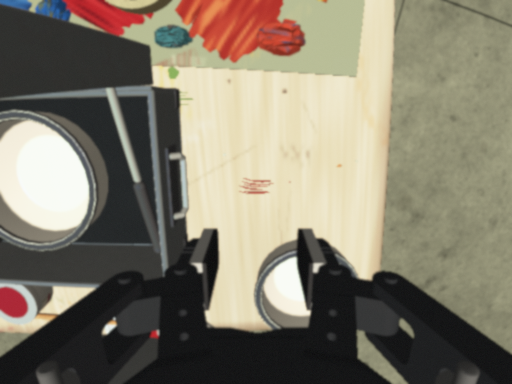

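Bowl 1 sits in the chest at (249,194) in the top view. Bowl 2 is unmoved. Moving above bowl 2.

```bash
python3 -m creep '[{"grip":4,"dp":[-2,11.8,13.8],"rotation":[0,0,0]},{"grip":4,"dp":[-2,11.8,13.8],"rotation":[0,0,0]},{"grip":4,"dp":[-2,11.8,13.8],"rotation":[0,0,0]},{"grip":4,"dp":[-2,11.8,13.8],"rotation":[0,0,0]},{"grip":4,"dp":[-2,11.8,13.8],"rotation":[0,0,0]}]' 40
python3 -m creep '[{"grip":4,"dp":[0,0,0],"rotation":[0,0,0]},{"grip":4,"dp":[0,0,0],"rotation":[0,0,0]}]' 40
python3 - <<'E'
from h import *
p,d,c=snap('wrist','w5'); snap('top','top4')
goto([.5127,-.2989,.06],YAW-np.pi/2)
E
```

```text
time: 12.38
tool_pos: [0.5101, -0.2962, 0.2367]
tcp_rot: [2.098, 0.24, -2.102]
wrist_force: [-0.2, -0.1, 0.1]
width: 0.466
time: 12.55
tool_pos: [0.5124, -0.2934, 0.2363]
tcp_rot: [2.101, 0.242, -2.101]
wrist_force: [-0.3, -0.1, -0.1]
width: 0.469
tcp [ 0.5133 -0.2922  0.2361] dp_cm [17.61  0.66  0.21] rot [0.007 0.    0.001] F [-0.1  0.1  0.4] w 0.469 t 12.65
```

View pics/w5.png

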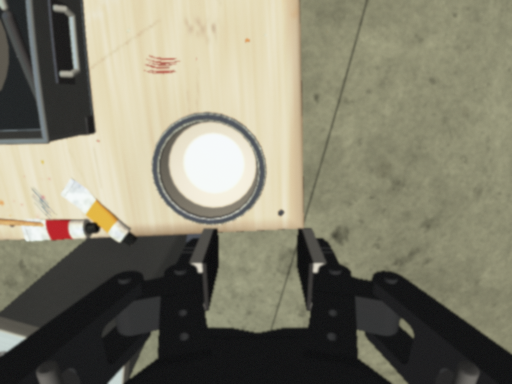

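View pics/top4.png

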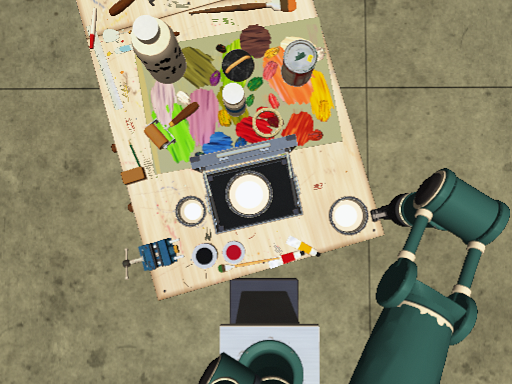

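```bash
python3 - <<'E'
from h import *
c=np.load('pics/w5.npz'); print('b2 wrist',bowl(c,c['d'],(208,167),.059,lo=.03,win=68))
c=np.load('pics/top4.npz'); d=c['d']; print('b2 top',bowl(c,d,(349,216),.059,lo=.03,win=25)[:2]); print('b3',bowl(c,d,(191,211),.058,lo=.03,win=22)[:2])
# bowl1 in chest: rim at z=.072
X=cloud(c,d); m=((X[...,2]>.045)&(X[...,2]<.085)&(d>0)).astype(np.uint8); w=np.zeros_like(m); cv2.circle(w,(249,194),29,1,-1); m*=w
n,l,st,ce=cv2.connectedComponentsWithStats(m); k=1+np.argmax(st[1:,4]); v,u=np.nonzero(l==k); h=cv2.convexHull(np.c_[u,v].astype(np.int32)).reshape(-1,2); P=onz(c,h,.069); print('b1',circ(P),cv2.minEnclosingCircle(P[:,:2].astype(np.float32)),chestxy(P).mean(0))
Q=X[v,u]; t=Q[Q[:,2]>.062]; A=np.c_[t[:,:2]-t[:,:2].mean(0),np.ones(len(t))]; print('plane',np.linalg.lstsq(A,t[:,2],rcond=None)[0],len(t))
E
```

```text
b2 wrist ((np.float64(0.5009688781391628), np.float64(-0.24352695373566116), np.float64(0.06045310535523171)), ((0.5012279152870178, -0.24301448464393616), 0.06103901565074921), ((208.6611328125, 168.30445861816406), (110.69248962402344, 115.13128662109375), 120.49356079101562))
b2 top ((np.float64(0.5001691715007728), np.float64(-0.24426327177373594), np.float64(0.060364859766442555)), ((0.5004528164863586, -0.243754044175148), 0.06126849725842476))
b3 ((np.float64(0.5137726434094737), np.float64(0.24189710929850317), np.float64(0.0478638204196625)), ((0.5136988162994385, 0.24182845652103424), 0.04829110577702522))
b1 (np.float64(0.5661027839883468), np.float64(0.06175402618151132), np.float64(0.07182646269954791)) ((0.5662853717803955, 0.061723627150058746), 0.0723460242152214) [1.87176869e-05 6.52455878e-03]
plane [-0.00117698 -0.00282416  0.07044678] 427
```

```bash
python3 -m creep '[{"grip":4,"dp":[4,0.5,0.1],"rotation":[0,0,0]},{"grip":4,"dp":[8,0.5,0.1],"rotation":[0,0,0]},{"grip":4,"dp":[12,0.5,0.1],"rotation":[0,0,0]},{"grip":4,"dp":[14,0.5,0.1],"rotation":[0,0,0]},{"grip":4,"dp":[15,0.5,0.1],"rotation":[0,0,0]}]' 40
python3 -m creep '[{"grip":4,"dp":[0.5,0,0],"rotation":[0,0,0]},{"grip":4,"dp":[1,0,0],"rotation":[0,0,0]},{"grip":4,"dp":[1,0,0],"rotation":[0,0,0]},{"grip":4,"dp":[1,0,0],"rotation":[0,0,0]}]' 40
python3 - <<'E'
from h import *
goto([.5131,-.2985,.060],YAW-np.pi/2)
E
```

```text
time: 13.07
tool_pos: [0.511, -0.2949, 0.0815]
tcp_rot: [2.094, 0.252, -2.107]
wrist_force: [0.3, 0.9, -0.5]
width: 0.471
time: 13.4
tool_pos: [0.5146, -0.299, 0.0783]
tcp_rot: [2.101, 0.242, -2.096]
wrist_force: [0.9, 0.3, 0.4]
width: 0.471
tcp [ 0.5146 -0.299   0.0783] dp_cm [ 1.83 -0.09  0.14] rot [ 0.007 -0.002 -0.002] F [0.9 0.3 0.4] w 0.471 t 13.4
```

```bash
python3 -m creep '[{"grip":4,"dp":[1,0,0],"rotation":[0,0,0]},{"grip":4,"dp":[1.7,0,0.1],"rotation":[0,0,0]},{"grip":4,"dp":[1.7,0,0.1],"rotation":[0,0,0]},{"grip":4,"dp":[1.7,0,0.1],"rotation":[0,0,0]}]' 40
python3 - <<'E'
from h import *
goto([.5131,-.2985,.060],YAW-np.pi/2)
snap('wrist','w6')
E
```

```text
time: 13.73
tool_pos: [0.5115, -0.2985, 0.0589]
tcp_rot: [2.099, 0.244, -2.101]
wrist_force: [1.3, 0.7, 0.3]
width: 0.469
tcp [ 0.5115 -0.2985  0.0589] dp_cm [-0.11  0.04 -0.16] rot [0.006 0.001 0.001] F [1.3 0.7 0.3] w 0.469 t 13.73
```

View pics/w6.png

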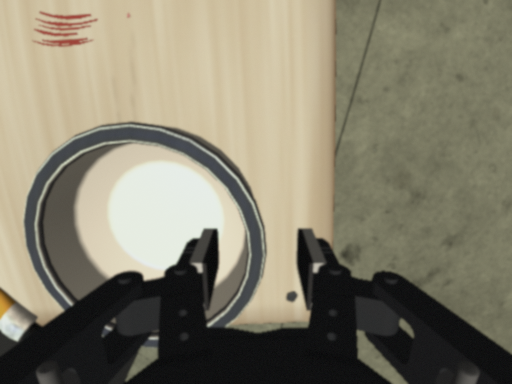

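The fingers straddle the right rim at about (255,245). Closing and lifting.

```bash
python3 -m creep '[{"grip":0.4,"dp":[0,0,-0.1],"rotation":[0,0,0]},{"grip":0.4,"dp":[0,0,-0.1],"rotation":[0,0,0]},{"grip":0.4,"dp":[0,0,-0.1],"rotation":[0,0,0]},{"grip":0.4,"dp":[0,0,-0.1],"rotation":[0,0,0]},{"grip":0.4,"dp":[0,0,-0.1],"rotation":[0,0,0]}]' 50
python3 -m creep '[{"grip":0.4,"dp":[0,0,0],"rotation":[0,0,0]},{"grip":0.4,"dp":[-1,0,0],"rotation":[0,0,0]},{"grip":0.4,"dp":[-3,0,0],"rotation":[0,0,0]},{"grip":0.4,"dp":[-6,0,0],"rotation":[0,0,0]},{"grip":0.4,"dp":[-9,0,0],"rotation":[0,0,0]}]' 50
python3 -m creep '[{"grip":0.4,"dp":[-3,0,0],"rotation":[0,0,0]},{"grip":0.4,"dp":[-6,0,0],"rotation":[0,0,0]},{"grip":0.4,"dp":[-6,0,0],"rotation":[0,0,0]},{"grip":0.4,"dp":[-6,0,0],"rotation":[0,0,0]},{"grip":0.4,"dp":[-6,0,0],"rotation":[0,0,0]}]' 50
python3 - <<'E'
from h import *
goto([.5131,-.2985,.21],YAW-np.pi/2)
snap('wrist','w7'); snap('top','top5'); snap('scene','scene5')
s=state(); print(s['tool_pos'])
E
```

```text
time: 14.2
tool_pos: [0.5136, -0.2987, 0.0602]
tcp_rot: [2.1, 0.243, -2.098]
wrist_force: [0.6, -0.3, 2.9]
width: 0.1
time: 14.62
tool_pos: [0.5115, -0.2978, 0.1491]
tcp_rot: [2.096, 0.246, -2.104]
wrist_force: [0.8, -1.2, -0.7]
width: 0.096
time: 15.03
tool_pos: [0.5124, -0.2982, 0.209]
tcp_rot: [2.098, 0.244, -2.101]
wrist_force: [0.6, 1.1, -1.5]
width: 0.102
tcp [ 0.5124 -0.2982  0.209 ] dp_cm [-0.1   0.05 -0.06] rot [0.006 0.001 0.001] F [ 0.6  1.1 -1.5] w 0.102 t 15.03
[ 0.51176508 -0.29772678  0.20718965]
```

View pics/w7.png

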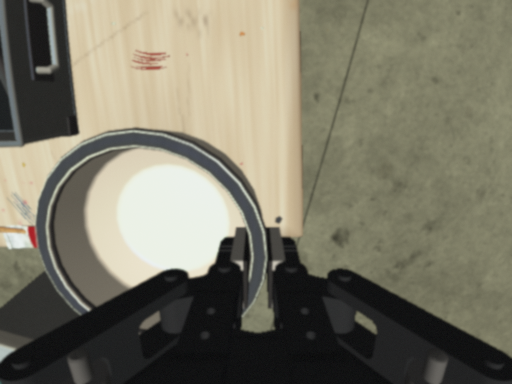

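View pics/top5.png

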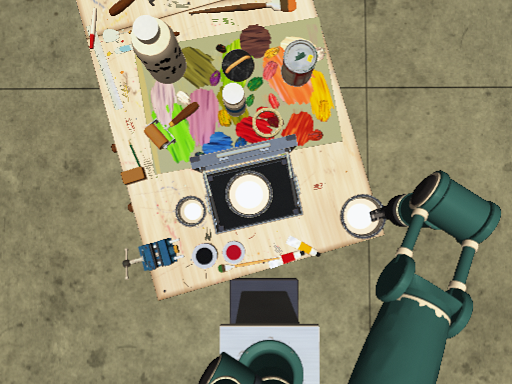

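Bowl 2 is held. I'll measure its centre and tilt relative to the TCP.

```bash
cat >> h.py <<'E'
def held(fn,rcut=None,vmax=228):
    """rim band points: highest surface per polar direction; circle + plane in world"""
    c=np.load('pics/%s.npz'%fn); d=c['d']; X=cloud(c,d)
    hsv=cv2.cvtColor(c['p'],cv2.COLOR_RGB2HSV)
    zz=X[...,2]
    m=((zz>.17)&(d>0)).astype(np.uint8); m[vmax:]=0
    v,u=np.nonzero(m); h=cv2.convexHull(np.c_[u,v].astype(np.int32)).reshape(-1,2)
    h=h[(h[:,1]<vmax-5)&(h[:,0]>3)]
    # 3D of rim: eroded band inside the outer contour
    hull=np.zeros_like(m); cv2.fillConvexPoly(hull,cv2.convexHull(np.c_[u,v].astype(np.int32)),1)
    band=hull-cv2.erode(hull,np.ones((7,7))); band-=(hull-cv2.erode(hull,np.ones((3,3)))); band[vmax-8:]=0
    vv,uu=np.nonzero((band>0)&(m>0)); Q=X[vv,uu]; Q=Q[Q[:,2]>np.median(Q[:,2])-.02]
    A=np.c_[Q[:,:2]-Q[:,:2].mean(0),np.ones(len(Q))]; 
    for _ in range(4):
        pl=np.linalg.lstsq(A,Q[:,2],rcond=None)[0]; r=Q[:,2]-A@pl; k=abs(r)<max(.0015,1.5*r.std()); Q=Q[k];A=A[k]
    # intersect hull rays with plane (3mm under top)
    o,dr=ray(c,h); n=np.array([-pl[0],-pl[1],1]); P0=np.r_[c['p'][0,0,0]*0+0,0,0]
    # refit plane in absolute coords
    A2=np.c_[Q[:,:2],np.ones(len(Q))]; a=np.linalg.lstsq(A2,Q[:,2],rcond=None)[0]; n=np.array([-a[0],-a[1],1]); 
    s=(a[2]-.002-n@o)/(dr@n); P=o+dr*s[:,None]; C=circ(P); zc=a[0]*C[0]+a[1]*C[1]+a[2]
    print('circ',np.round(C,4),'rim z at centre',round(zc,4),'slope xy',np.round(a[:2],3),'n',len(Q),len(h))
    return C,zc,a
E
python3 - <<'E'
from h import *
held('w3'); held('w7')
E
```

```text
circ [ 0.6246 -0.2077  0.0702] rim z at centre 0.1909 slope xy [0.28  0.197] n 378 16
circ [ 0.4997 -0.2452  0.0602] rim z at centre 0.1881 slope xy [0.182 0.221] n 357 23
```

```bash
python3 - <<'E'
from h import *
c=np.load('pics/w7.npz'); X=cloud(c,c['d']); z=X[...,2]
print('col140',z[122:150,140].round(3)); print('row200',z[200,34:64].round(3)); print('row200r',z[200,228:262].round(3))
print('floor',X[215,150:200:10].round(3))
c=np.load('pics/top5.npz'); X=cloud(c,c['d']); z=X[...,2]; print(z[215,336:384].round(3)); 
E
```

```text
col140 [-0.002  0.     0.     0.     0.    -0.     0.203  0.205  0.204  0.206
  0.205  0.206  0.205  0.206  0.206  0.206  0.207  0.208  0.207  0.206
  0.206  0.206  0.206  0.207  0.205  0.205  0.204  0.173]
row200 [ 0.    -0.     0.    -0.     0.202  0.203  0.204  0.204  0.204  0.204
  0.205  0.204  0.204  0.204  0.204  0.205  0.203  0.203  0.205  0.202
  0.202  0.201  0.201  0.201  0.201  0.199  0.197  0.198  0.197  0.195]
row200r [ 0.168  0.17   0.169  0.169  0.17   0.206  0.208  0.207  0.208  0.208
  0.208  0.209  0.209  0.209  0.208  0.208  0.209  0.208  0.209  0.208
  0.207  0.209  0.206  0.208  0.207  0.205  0.205  0.205  0.192  0.183
 -0.001  0.    -0.     0.   ]
floor [[ 0.5   -0.233  0.162]
 [ 0.501 -0.239  0.162]
 [ 0.503 -0.245  0.163]
 [ 0.504 -0.251  0.163]
 [ 0.506 -0.257  0.164]]
[-0.    -0.003 -0.002 -0.004  0.173  0.196  0.201  0.2    0.197  0.162
  0.163  0.16   0.158  0.156  0.158  0.157  0.158  0.158  0.157  0.163
  0.159  0.162  0.161  0.16   0.162  0.161  0.157  0.16   0.16   0.162
  0.162  0.161  0.161  0.161  0.285  0.285  0.288  0.288  0.289  0.291
  0.291  0.292  0.295  0.296  0.298  0.297  0.299  0.301]
```

```bash
cat >> h.py <<'E'
def heldc(fn,zr,zcut,vmax=228,umin=3):
    c=np.load('pics/%s.npz'%fn); X=cloud(c,c['d']); m=((X[...,2]>zcut)&(c['d']>0)); m[vmax:]=0
    v,u=np.nonzero(m); h=cv2.convexHull(np.c_[u,v].astype(np.int32)).reshape(-1,2); h=h[(h[:,1]<vmax-5)&(h[:,0]>umin)]
    C=circ(onz(c,h,zr-.003)); print('held centre',np.round(C,4),len(h)); return C
E
python3 - <<'E'
from h import *
C=heldc('w7',.206,.19); t=np.array([.51177,-.29773]); d=np.array(C[:2])-t
print('off tool y,z', d@[.223,-.975], d@[-.975,-.223])
b1=np.array([.5661,.0618]); goto(list(b1-d)+[.21],YAW-np.pi/2); print(b1-d)
E
```

```text
held centre [ 0.5001 -0.2463  0.0604] 28
off tool y,z -0.052728069643240894 -0.0001273276164024861
tcp [ 0.5118 -0.2977  0.2072] dp_cm [ -0.24 -28.48 -13.47] rot [0.006 0.003 0.003] F [ 0.  -0.1 -1. ] w 0.098 t 15.18
[0.5777301  0.01037994]
```

```bash
python3 -m creep '[{"grip":0.4,"dp":[0,-3,-1.4],"rotation":[0,0,0]},{"grip":0.4,"dp":[0,-6,-2.8],"rotation":[0,0,0]},{"grip":0.4,"dp":[0,-9,-4.2],"rotation":[0,0,0]},{"grip":0.4,"dp":[0,-12,-5.6],"rotation":[0,0,0]},{"grip":0.4,"dp":[0,-15,-7],"rotation":[0,0,0]}]' 50
python3 -m creep '[{"grip":0.4,"dp":[0,-3,-1.4],"rotation":[0,0,0]},{"grip":0.4,"dp":[0,-6,-2.8],"rotation":[0,0,0]},{"grip":0.4,"dp":[0,-9,-4.2],"rotation":[0,0,0]},{"grip":0.4,"dp":[0,-12,-5.6],"rotation":[0,0,0]},{"grip":0.4,"dp":[0,-13.5,-6.5],"rotation":[0,0,0]}]' 50
python3 -m creep '[{"grip":0.4,"dp":[0,0,0],"rotation":[0,0,0]},{"grip":0.4,"dp":[0,0,0],"rotation":[0,0,0]},{"grip":0.4,"dp":[0,0,0],"rotation":[0,0,0]},{"grip":0.4,"dp":[0,0,0],"rotation":[0,0,0]},{"grip":0.4,"dp":[0,0,0],"rotation":[0,0,0]}]' 50
python3 - <<'E'
from h import *
goto([.5777,.0104,.21],YAW-np.pi/2)
s=state();snap('wrist','w8'); C=heldc('w8',.206,.19);d=np.array(C[:2])-s['tool_pos'][:2]
print('off tool y,z', d@[.223,-.975], d@[-.975,-.223])
print(state()['tool_pos'],state()['tool_pos'])
E
```

```text
time: 15.6
tool_pos: [0.546, -0.1349, 0.2077]
tcp_rot: [2.097, 0.244, -2.103]
wrist_force: [0.8, -0.1, -1.3]
width: 0.099
time: 16.02
tool_pos: [0.5784, 0.0133, 0.2077]
tcp_rot: [2.096, 0.247, -2.102]
wrist_force: [1.0, 0.1, -1.4]
width: 0.097
time: 16.43
tool_pos: [0.5789, 0.0087, 0.2092]
tcp_rot: [2.099, 0.242, -2.101]
wrist_force: [-0.8, -0.0, -2.1]
width: 0.099
tcp [0.5789 0.0087 0.2092] dp_cm [-0.08 -0.2   0.08] rot [ 0.005  0.001 -0.   ] F [-0.8 -0.  -2.1] w 0.099 t 16.43
held centre [-0.3213 -0.1935  1.0148] 8
off tool y,z -0.0036278425858384264 0.9228481759853642
[0.57908699 0.00872047 0.2093817 ] [0.57908699 0.00872047 0.2093817 ]
```

View pics/w8.png

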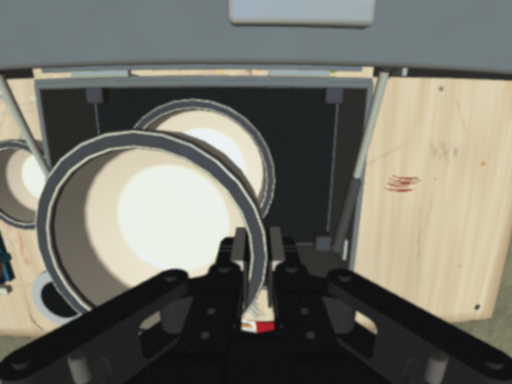

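Both bowls show in the wrist view: the held one centred near (150,220), with bowl 1's rim arc behind it (top at (200,100), right at (273,175)). I'll measure both in this frame.

```bash
cat >> h.py <<'E'
def pair(fn,zh,zb,hb,bb,win_h,win_b):
    """held rim z zh (mask hb), base-bowl rim z zb (mask bb); windows u0,u1,v0,v1"""
    c=np.load('pics/%s.npz'%fn); X=cloud(c,c['d']); z=X[...,2]; out=[]
    for zr,(lo,hi),(u0,u1,v0,v1) in ((zh,hb,win_h),(zb,bb,win_b)):
        m=((z>lo)&(z<hi)&(c['d']>0)); w=np.zeros_like(m); w[v0:v1,u0:u1]=1; m&=w
        mm=cv2.morphologyEx(m.astype(np.uint8),cv2.MORPH_OPEN,np.ones((2,2)))
        v,u=np.nonzero(mm); h=cv2.convexHull(np.c_[u,v].astype(np.int32)).reshape(-1,2)
        h=h[(h[:,1]<v1-4)&(h[:,0]>u0+2)]; P=onz(c,h,zr-.003)
        for _ in range(3):
            C=circ(P); r=abs(np.hypot(P[:,0]-C[0],P[:,1]-C[1])-C[2]); P=P[r<max(.001,2*np.median(r))]
        print(np.round(C,4),len(P)); out.append(np.array(C[:2]))
    e=out[1]-out[0]; print('move held by tool y,z (cm):',np.round([e@[.223,-.975]*100,e@[-.975,-.223]*100],2))
E
python3 - <<'E'
from h import *
c=np.load('pics/w8.npz'); X=cloud(c,c['d']); z=X[...,2]; print(z[200,30:60:3].round(3),z[200,232:262:3].round(3),z[125:150:3,140].round(3)); print(z[94:125,200].round(3))
pair('w8',.206,.072,(.185,.225),(.05,.085),(20,275,120,228),(130,290,85,215))
E
```

```text
[0.023 0.021 0.021 0.205 0.204 0.204 0.203 0.204 0.202 0.201] [0.207 0.207 0.208 0.209 0.209 0.208 0.207 0.207 0.191 0.056] [0.073 0.202 0.204 0.207 0.206 0.206 0.206 0.206 0.174]
[0.013 0.013 0.013 0.013 0.014 0.069 0.071 0.072 0.074 0.074 0.073 0.075
 0.073 0.073 0.071 0.071 0.043 0.043 0.04  0.04  0.038 0.04  0.038 0.037
 0.036 0.035 0.033 0.033 0.032 0.03  0.031]
[0.5676 0.0602 0.0595] 31
[0.5669 0.0622 0.0724] 28
move held by tool y,z (cm): [-0.21  0.01]
```

```bash
python3 -m creep '[{"grip":0.4,"dp":[1,-0.2,0],"rotation":[0,0,-0.035]},{"grip":0.4,"dp":[3,-0.2,0],"rotation":[0,0,-0.035]},{"grip":0.4,"dp":[5,-0.2,0],"rotation":[0,0,-0.035]},{"grip":0.4,"dp":[7,-0.2,0],"rotation":[0,0,-0.035]},{"grip":0.4,"dp":[7,-0.2,0],"rotation":[0,0,-0.035]}]' 50
python3 -m creep '[{"grip":0.4,"dp":[0,0,0],"rotation":[0,0,0]},{"grip":0.4,"dp":[0,0,0],"rotation":[0,0,0]},{"grip":0.4,"dp":[0,0,0],"rotation":[0,0,0]},{"grip":0.4,"dp":[0,0,0],"rotation":[0,0,0]}]' 50
python3 - <<'E'
from h import *
goto([.5777,.0104,.21],YAW-np.pi/2)
snap('wrist','w9')
E
```

```text
time: 16.9
tool_pos: [0.5754, 0.011, 0.1351]
tcp_rot: [2.103, 0.282, -2.128]
wrist_force: [-1.6, -0.0, -3.0]
width: 0.097
time: 17.23
tool_pos: [0.5802, 0.0116, 0.1415]
tcp_rot: [2.113, 0.281, -2.115]
wrist_force: [0.5, 0.2, -0.9]
width: 0.101
tcp [0.5802 0.0116 0.1415] dp_cm [-6.85 -0.17  0.25] rot [ 0.006 -0.003  0.034] F [ 0.5  0.2 -0.9] w 0.101 t 17.23
```

View pics/w9.png

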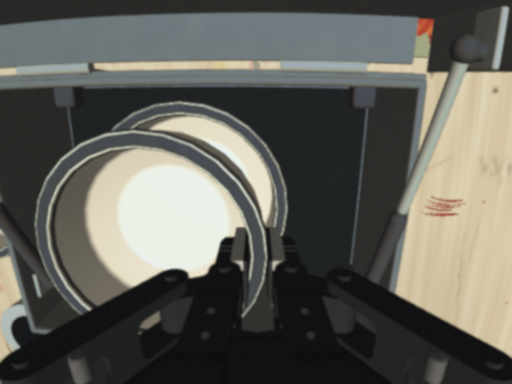

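```bash
python3 - <<'E'
from h import *
c=np.load('pics/w9.npz'); X=cloud(c,c['d']); z=X[...,2]; print(z[200,36:60:3].round(3),z[200,232:262:3].round(3),z[125:150:3,140].round(3)); print(z[94:115,190].round(3))
pair('w9',.139,.072,(.12,.16),(.05,.085),(20,268,125,228),(110,300,85,215))
E
```

```text
[0.068 0.139 0.14  0.14  0.14  0.138 0.139 0.135] [0.14  0.141 0.141 0.142 0.14  0.14  0.141 0.139 0.124 0.034] [0.066 0.137 0.14  0.14  0.142 0.141 0.14  0.139 0.108]
[0.012 0.014 0.013 0.013 0.014 0.013 0.012 0.013 0.071 0.072 0.072 0.072
 0.074 0.072 0.073 0.073 0.073 0.072 0.072 0.073 0.072]
[0.5659 0.0634 0.062 ] 27
[0.5672 0.0625 0.0723] 24
move held by tool y,z (cm): [ 0.11 -0.11]
```

Bowl 2 is level and centred within about 1 mm. Lowering it.

```bash
python3 -m creep '[{"grip":0.4,"dp":[1,0.1,-0.1],"rotation":[0,0,0]},{"grip":0.4,"dp":[2,0.1,-0.1],"rotation":[0,0,0]},{"grip":0.4,"dp":[3,0.1,-0.1],"rotation":[0,0,0]},{"grip":0.4,"dp":[3.8,0.1,-0.1],"rotation":[0,0,0]},{"grip":0.4,"dp":[4.2,0.1,-0.1],"rotation":[0,0,0]}]' 50
python3 -m creep '[{"grip":0.4,"dp":[0.2,0,0],"rotation":[0,0,0]},{"grip":0.4,"dp":[0.4,0,0],"rotation":[0,0,0]},{"grip":0.4,"dp":[0.6,0,0],"rotation":[0,0,0]},{"grip":0.4,"dp":[0.6,0,0],"rotation":[0,0,0]}]' 50
```

```text
time: 17.7
tool_pos: [0.578, 0.0126, 0.0949]
tcp_rot: [2.106, 0.283, -2.123]
wrist_force: [0.3, -1.3, -0.7]
width: 0.097
time: 18.03
tool_pos: [0.5798, 0.0127, 0.0915]
tcp_rot: [2.11, 0.282, -2.119]
wrist_force: [-0.2, -1.3, -1.3]
width: 0.099
```

```bash
python3 -m creep '[{"grip":0.4,"dp":[0.2,0,0],"rotation":[0,0,0]},{"grip":0.4,"dp":[0.3,0,0],"rotation":[0,0,0]},{"grip":0.4,"dp":[0.3,0,0],"rotation":[0,0,0]}]' 50
python3 - <<'E'
from h import *
snap('wrist','w10')
c=np.load('pics/w10.npz'); X=cloud(c,c['d']); z=X[...,2]
pair('w10',.087,.072,(.077,.11),(.05,.085),(20,268,125,228),(10,300,85,215))
E
```

```text
time: 18.28
tool_pos: [0.58, 0.0127, 0.0888]
tcp_rot: [2.111, 0.282, -2.118]
wrist_force: [0.9, 0.2, -1.3]
width: 0.099
[0.5659 0.0654 0.0611] 32
[0.5667 0.0628 0.0729] 30
move held by tool y,z (cm): [ 0.28 -0.02]
```

View pics/w10.png

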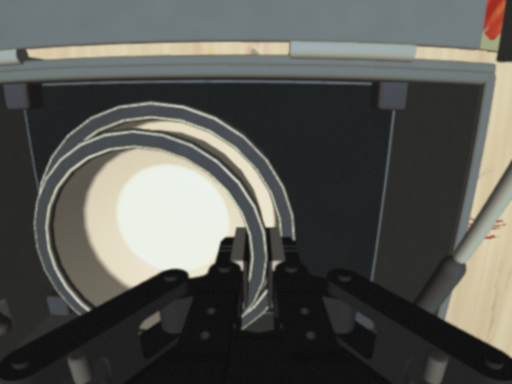

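```bash
python3 -m creep '[{"grip":0.4,"dp":[0,0.2,0],"rotation":[0,0,0]},{"grip":0.4,"dp":[0.2,0.2,0],"rotation":[0,0,0]},{"grip":0.4,"dp":[0.3,0.2,0],"rotation":[0,0,0]},{"grip":0.4,"dp":[0.3,0.2,0],"rotation":[0,0,0]}]' 50
python3 -m creep '[{"grip":2.4,"dp":[0,0,0],"rotation":[0,0,0]},{"grip":2.4,"dp":[0,0,0],"rotation":[0,0,0]},{"grip":2.4,"dp":[-0.5,0,0],"rotation":[0,0,0]},{"grip":2.4,"dp":[-3,0,0],"rotation":[0,0,0]},{"grip":2.4,"dp":[-6,0,0],"rotation":[0,0,0]}]' 50
python3 -m creep '[{"grip":2.4,"dp":[-4,0,0],"rotation":[0,0,0.035]},{"grip":2.4,"dp":[-8,0,0],"rotation":[0,0,0.035]},{"grip":2.4,"dp":[-8,0,0],"rotation":[0,0,0.035]}]' 50
python3 - <<'E'
from h import *
snap('wrist','w11')
goto([.5777,.0104,.21],YAW-np.pi/2)
E
```

```text
time: 18.67
tool_pos: [0.5812, 0.01, 0.0878]
tcp_rot: [2.111, 0.281, -2.116]
wrist_force: [-4.1, -2.7, 10.2]
width: 0.101
time: 19.08
tool_pos: [0.5778, 0.009, 0.143]
tcp_rot: [2.103, 0.283, -2.127]
wrist_force: [0.8, 0.7, 0.3]
width: 0.28
time: 19.33
tool_pos: [0.5863, 0.0061, 0.2354]
tcp_rot: [2.114, 0.241, -2.082]
wrist_force: [1.1, -0.2, 1.7]
width: 0.284
tcp [0.5849 0.0062 0.2318] dp_cm [ 2.18 -0.59  0.63] rot [ 0.007 -0.011 -0.003] F [ 0.3  0.7 -0.2] w 0.282 t 19.38
```

View pics/w11.png

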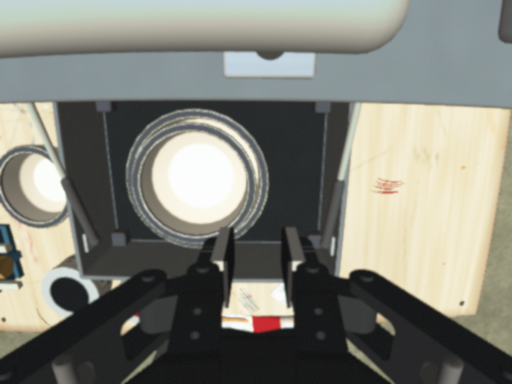

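Bowl 2 appears seated inside bowl 1 at (200,175). Checking levels.

```bash
cat >> h.py <<'E'
def level(fn,ctr,r,lo,hi):
    """plane over rim points: ring r-.012..r+.002 about ctr"""
    c=np.load('pics/%s.npz'%fn); X=cloud(c,c['d']); q=np.hypot(X[...,0]-ctr[0],X[...,1]-ctr[1])
    m=(q<r+.002)&(q>r-.009)&(X[...,2]>lo)&(X[...,2]<hi)&(c['d']>0); Q=X[m]
    A=np.c_[Q[:,:2]-np.array(ctr),np.ones(len(Q))]
    for _ in range(3):
        a=np.linalg.lstsq(A,Q[:,2],rcond=None)[0]; e=abs(Q[:,2]-A@a); k=e<.003; A,Q=A[k],Q[k]
    print('rim z',round(a[2],4),'slope',np.round(a[:2],3),'n',len(Q))
E
python3 - <<'E'
from h import *
pair('w11',.087,.072,(.078,.1),(.05,.078),(120,275,100,250),(115,280,100,250))
level('w11',(.566,.062),.060,.078,.1); level('w11',(.566,.062),.072,.06,.08)
E
```

```text
[0.5667 0.0627 0.0607] 43
[0.5665 0.0623 0.0726] 46
move held by tool y,z (cm): [0.04 0.02]
rim z 0.0873 slope [-0.002  0.   ] n 2794
rim z 0.0724 slope [-0.004  0.002] n 2698
```

```bash
python3 - <<'E'
from h import *
c=np.load('pics/w11.npz'); o,_=ray(c,[(256,192)]); print(o, chestxy(o)); t=chestxy(state()['tool_pos'][None]); print(t)
goto([.505,.282,.25],YAW-np.pi/2)
c=np.load('pics/top4.npz'); X=cloud(c,c['d']); print(X[240:270:6,140:182:8].round(2).reshape(-1,3)[::2])
E
```

```text
[0.65383875 0.02204482 0.36531593] [[ 0.07829971 -0.04851442]]
[[ 0.0075794 -0.0486522]]
tcp [0.5849 0.0062 0.2318] dp_cm [ -1.92 -28.68   1.44] rot [ 0.007 -0.011 -0.003] F [ 0.3  0.7 -0.2] w 0.282 t 19.38
[[ 0.36  0.68 -0.84]
 [ 0.42  0.36 -0.01]
 [ 0.42  0.3   0.05]
 [ 0.4   0.41  0.01]
 [ 0.41  0.34  0.08]
 [ 0.41  0.3   0.06]
 [ 0.38  0.41  0.01]
 [ 0.38  0.36  0.02]
 [ 0.39  0.3   0.06]
 [ 0.37  0.4   0.06]
 [ 0.37  0.35  0.06]
 [ 0.37  0.3   0.06]
 [ 0.23  0.68 -0.84]
 [ 0.35  0.34  0.08]
 [ 0.34  0.31 -0.  ]]
```

```bash
python3 -m creep '[{"grip":3.4,"dp":[0,0,2],"rotation":[0,0,0]},{"grip":3.4,"dp":[0,-2,4],"rotation":[0,0,0]},{"grip":3.4,"dp":[0,-6,4],"rotation":[0,0,0]},{"grip":3.4,"dp":[0,-10,4],"rotation":[0,0,0]},{"grip":3.4,"dp":[0,-14,4],"rotation":[0,0,0]}]' 50
python3 -m creep '[{"grip":3.4,"dp":[0,-4,0],"rotation":[0,0,0]},{"grip":3.4,"dp":[0,-8,0],"rotation":[0,0,0]},{"grip":3.4,"dp":[0,-12,-1],"rotation":[0,0,0]},{"grip":3.4,"dp":[0,-14.7,-2.6],"rotation":[0,0,0]},{"grip":3.4,"dp":[0,-14.7,-2.6],"rotation":[0,0,0]}]' 50
python3 -m creep '[{"grip":3.4,"dp":[0,0,0],"rotation":[0,0,0]},{"grip":3.4,"dp":[0,0,0],"rotation":[0,0,0]},{"grip":3.4,"dp":[0,0,0],"rotation":[0,0,0]}]' 50
python3 - <<'E'
from h import *
snap('wrist','w12');snap('top','top6')
goto([.5042,.2838,.06],YAW-np.pi/2)
E
```

```text
time: 19.8
tool_pos: [0.5087, 0.1338, 0.2241]
tcp_rot: [2.098, 0.241, -2.102]
wrist_force: [1.5, -0.5, -0.2]
width: 0.399
time: 20.22
tool_pos: [0.5017, 0.2872, 0.2241]
tcp_rot: [2.097, 0.25, -2.098]
wrist_force: [0.3, -0.5, 0.1]
width: 0.399
time: 20.47
tool_pos: [0.5014, 0.281, 0.2245]
tcp_rot: [2.097, 0.241, -2.101]
wrist_force: [0.5, -1.0, -0.2]
width: 0.396
tcp [0.5018 0.2809 0.2251] dp_cm [16.51 -0.23 -0.31] rot [ 0.004  0.001 -0.   ] F [ 1.  -0.4 -0.2] w 0.401 t 20.57
```

View pics/w12.png

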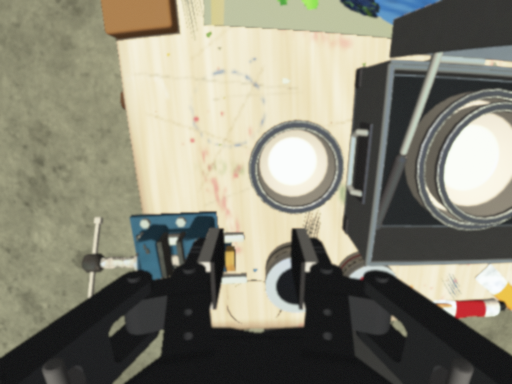

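View pics/top6.png

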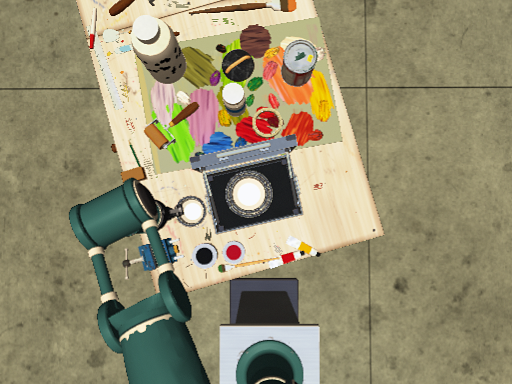

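```bash
python3 - <<'E'
from h import *
c=np.load('pics/w12.npz'); r=bowl(c,c['d'],(296,167),.058,lo=.03,win=52); print(r)
b=np.array(r[0][:2]); t=b+.0435*np.array([-.223,.975]); print(t); goto(list(t)+[.06],YAW-np.pi/2)
E
```

```text
((np.float64(0.5152870886557265), np.float64(0.2436518573808698), np.float64(0.048359686904030155)), ((0.5154511332511902, 0.24358414113521576), 0.04897546023130417), ((295.9928894042969, 166.53976440429688), (92.53448486328125, 95.64849853515625), 53.17897033691406))
[0.50558659 0.28606436]
tcp [0.5018 0.2809 0.2251] dp_cm [16.51 -0.42 -0.5 ] rot [ 0.004  0.001 -0.   ] F [ 1.  -0.4 -0.2] w 0.401 t 20.57
```

```bash
python3 -m creep '[{"grip":3.4,"dp":[4,-0.4,-0.4],"rotation":[0,0,0]},{"grip":3.4,"dp":[8,-0.4,-0.4],"rotation":[0,0,0]},{"grip":3.4,"dp":[11,-0.4,-0.4],"rotation":[0,0,0]},{"grip":3.4,"dp":[13.5,-0.4,-0.4],"rotation":[0,0,0]},{"grip":3.4,"dp":[14.5,-0.4,-0.4],"rotation":[0,0,0]}]' 50
python3 -m creep '[{"grip":3.4,"dp":[0,0,0],"rotation":[0,0,0]},{"grip":3.4,"dp":[0,0,0],"rotation":[0,0,0]},{"grip":3.4,"dp":[0,0,0],"rotation":[0,0,0]}]' 50
python3 - <<'E'
from h import *
snap('wrist','w13'); goto([.505,.2852,.059],YAW-np.pi/2)
E
```

```text
time: 20.98
tool_pos: [0.5022, 0.2845, 0.0761]
tcp_rot: [2.092, 0.239, -2.106]
wrist_force: [-0.9, -0.3, -0.5]
width: 0.393
time: 21.23
tool_pos: [0.5067, 0.2876, 0.0827]
tcp_rot: [2.104, 0.244, -2.096]
wrist_force: [0.3, 0.2, -1.1]
width: 0.398
tcp [0.5069 0.2878 0.083 ] dp_cm [2.4  0.22 0.25] rot [ 0.006 -0.004  0.001] F [-0.8  0.5 -0. ] w 0.398 t 21.28
```

View pics/w13.png

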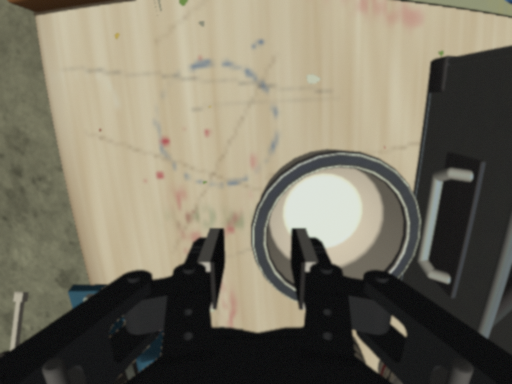

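The fingers straddle bowl 3's left rim, near (262,235).

```bash
python3 -m creep '[{"grip":3.4,"dp":[1,0.2,0.2],"rotation":[0,0,0]},{"grip":3.4,"dp":[2,0.2,0.2],"rotation":[0,0,0]},{"grip":3.4,"dp":[2.2,0.2,0.2],"rotation":[0,0,0]},{"grip":3.4,"dp":[2.2,0.2,0.2],"rotation":[0,0,0]},{"grip":3.4,"dp":[2.2,0.2,0.2],"rotation":[0,0,0]}]' 50
python3 - <<'E'
from h import *
goto([.505,.2852,.059],YAW-np.pi/2)
E
```

```text
time: 21.7
tool_pos: [0.503, 0.2846, 0.0579]
tcp_rot: [2.098, 0.243, -2.1]
wrist_force: [-0.2, -0.5, 0.4]
width: 0.398
tcp [0.503  0.2846 0.0579] dp_cm [-0.11 -0.02 -0.21] rot [ 0.006  0.001 -0.   ] F [-0.2 -0.5  0.4] w 0.398 t 21.7
```

```bash
python3 -m creep '[{"grip":0.4,"dp":[-0.1,0,-0.1],"rotation":[0,0,0]},{"grip":0.4,"dp":[-0.1,0,-0.1],"rotation":[0,0,0]},{"grip":0.4,"dp":[-0.1,0,-0.1],"rotation":[0,0,0]},{"grip":0.4,"dp":[-0.1,0,-0.1],"rotation":[0,0,0]},{"grip":0.4,"dp":[-0.1,0,-0.1],"rotation":[0,0,0]}]' 50
python3 -m creep '[{"grip":0.4,"dp":[0,0,0],"rotation":[0,0,0]},{"grip":0.4,"dp":[-1,0,0],"rotation":[0,0,0]},{"grip":0.4,"dp":[-3,0,0],"rotation":[0,0,0]},{"grip":0.4,"dp":[-6,0,0],"rotation":[0,0,0]},{"grip":0.4,"dp":[-9,0,0],"rotation":[0,0,0]}]' 50
python3 -m creep '[{"grip":0.4,"dp":[-3,0,0],"rotation":[0,0,0]},{"grip":0.4,"dp":[-6,0,0],"rotation":[0,0,0]},{"grip":0.4,"dp":[-7,0,0],"rotation":[0,0,0]},{"grip":0.4,"dp":[-7,0,0],"rotation":[0,0,0]},{"grip":0.4,"dp":[-7,0,0],"rotation":[0,0,0]}]' 50
python3 - <<'E'
from h import *
goto([.505,.2852,.059],YAW-np.pi/2)
s=state(); snap('wrist','w14'); print(s['tool_pos'])
E
```

```text
time: 22.12
tool_pos: [0.5053, 0.2852, 0.0603]
tcp_rot: [2.101, 0.244, -2.097]
wrist_force: [1.6, -0.0, 2.8]
width: 0.091
time: 22.53
tool_pos: [0.5023, 0.2842, 0.1489]
tcp_rot: [2.094, 0.242, -2.104]
wrist_force: [0.5, 0.5, -0.9]
width: 0.083
time: 22.95
tool_pos: [0.5039, 0.2849, 0.2189]
tcp_rot: [2.099, 0.243, -2.1]
wrist_force: [0.9, -0.3, -2.1]
width: 0.085
tcp [0.5039 0.2849 0.2189] dp_cm [15.99 -0.   -0.12] rot [0.006 0.    0.   ] F [ 0.9 -0.3 -2.1] w 0.085 t 22.95
[0.50392969 0.28488211 0.2189119 ]
```

View pics/w14.png

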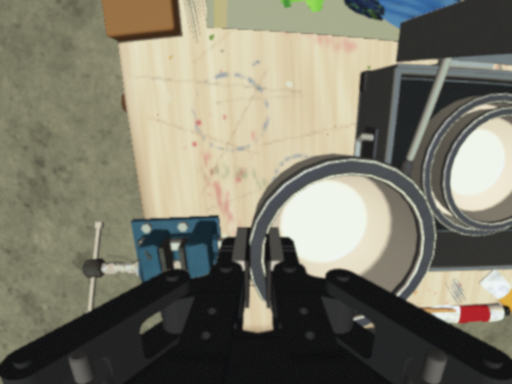

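```bash
python3 - <<'E'
from h import *
c=np.load('pics/w14.npz'); X=cloud(c,c['d']); z=X[...,2]; print('L',z[210,248:285:4].round(3),'R',z[210,405:440:3].round(3),'T',z[150:180:3,345].round(3))
for zc in (.19,.2):
  m=((z>zc)&(z<.24)&(c['d']>0)); m[225:]=0; m[:148]=0; m[:,:240]=0; m[:,445:]=0
  v,u=np.nonzero(m); h=cv2.convexHull(np.c_[u,v].astype(np.int32)).reshape(-1,2); h=h[h[:,1]<222]; P=onz(c,h,.213); C=circ(P); print(np.round(C,4),len(P))
d=np.array(C[:2])-[.5039,.2849]; print('off',d@[.223,-.975], d@[-.975,-.223])
goto(list(np.array([.5666,.0625])-d)+[.22],YAW-np.pi/2)
E
```

```text
L [-0.     0.001  0.199  0.215  0.217  0.217  0.217  0.216  0.215  0.175] R [0.202 0.205 0.211 0.212 0.212 0.214 0.214 0.213 0.213 0.073 0.072 0.072] T [-0.    -0.     0.211  0.214  0.214  0.215  0.216  0.216  0.215  0.178]
[0.515  0.2449 0.0472] 26
[0.5146 0.244  0.0472] 26
off 0.0422137820498147 -0.00128647749382054
tcp [0.5031 0.2844 0.2174] dp_cm [-0.26 18.83 -1.  ] rot [ 0.006  0.003 -0.001] F [-0.4 -1.1 -2. ] w 0.084 t 23.0
```

```bash
python3 - <<'E'
from h import *
for fn,cols in (('w14',[(444,62),(437,85),(430,105),(422,130),(415,150)]),('w12',[(433,60),(425,90),(415,120),(405,150),(395,180),(385,210)])):
    c=np.load('pics/%s.npz'%fn); X=cloud(c,c['d'])
    for u,v in cols:
        P=X[v-2:v+3,u-12:u+13].reshape(-1,3); P=P[np.argsort(-P[:,2])[:3]]; print(fn,(u,v),chestxy(P[1]).round(3),P[1,2].round(3))
E
```

```text
w14 (444, 62) [[0.089 0.122]] 0.15
w14 (437, 85) [[0.075 0.122]] 0.144
w14 (430, 105) [[0.063 0.12 ]] 0.137
w14 (422, 130) [[0.044 0.12 ]] 0.129
w14 (415, 150) [[0.028 0.12 ]] 0.122
w12 (433, 60) [[0.088 0.12 ]] 0.149
w12 (425, 90) [[0.069 0.121]] 0.141
w12 (415, 120) [[0.046 0.122]] 0.131
w12 (405, 150) [[0.023 0.121]] 0.119
w12 (395, 180) [[-0.003  0.121]] 0.11
w12 (385, 210) [[-0.036  0.131]] 0.101
```

```bash
python3 -m creep '[{"grip":0.4,"dp":[-0.5,3,0],"rotation":[0,0,0.035]},{"grip":0.4,"dp":[-0.5,6,-0.3],"rotation":[0,0,0.035]},{"grip":0.4,"dp":[-0.5,9,-0.5],"rotation":[0,0,0.035]},{"grip":0.4,"dp":[-0.5,12,-0.8],"rotation":[0,0,0.035]},{"grip":0.4,"dp":[-0.5,15,-1],"rotation":[0,0,0.035]}]' 50
python3 -m creep '[{"grip":0.4,"dp":[0,2,0],"rotation":[0,0,0]},{"grip":0.4,"dp":[0,3.8,0],"rotation":[0,0,0]},{"grip":0.4,"dp":[0,3.8,0],"rotation":[0,0,0]},{"grip":0.4,"dp":[0,3.8,0],"rotation":[0,0,0]},{"grip":0.4,"dp":[0,3.8,0],"rotation":[0,0,0]}]' 50
python3 - <<'E'
from h import *
goto([.5559,.1034,.15],YAW-np.pi/2)
snap('wrist','w15')
E
```

```text
time: 23.42
tool_pos: [0.5468, 0.1397, 0.2208]
tcp_rot: [2.081, 0.205, -2.085]
wrist_force: [-0.4, -0.1, -1.6]
width: 0.085
time: 23.83
tool_pos: [0.5559, 0.1045, 0.2235]
tcp_rot: [2.084, 0.205, -2.084]
wrist_force: [0.2, 0.3, -1.2]
width: 0.083
tcp [0.5559 0.1045 0.2235] dp_cm [ 7.35 -0.14 -0.01] rot [ 0.006  0.004 -0.034] F [ 0.2  0.3 -1.2] w 0.083 t 23.83
```

View pics/w15.png

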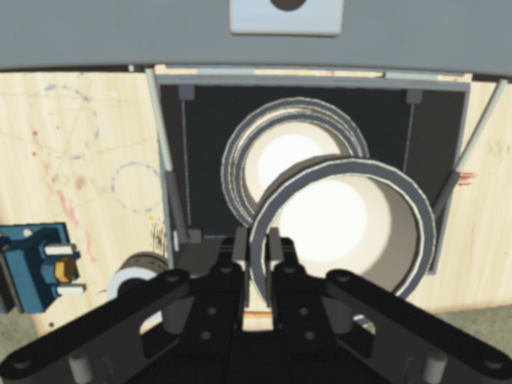

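```bash
python3 -m creep '[{"grip":0.4,"dp":[2,-0.1,0],"rotation":[0,0,0]},{"grip":0.4,"dp":[4,-0.1,0],"rotation":[0,0,0]},{"grip":0.4,"dp":[6.4,-0.1,0],"rotation":[0,0,0]},{"grip":0.4,"dp":[6.4,-0.1,0],"rotation":[0,0,0]},{"grip":0.4,"dp":[6.4,-0.1,0],"rotation":[0,0,0]}]' 50
python3 -m creep '[{"grip":0.4,"dp":[0,0,0],"rotation":[0,0,0]},{"grip":0.4,"dp":[0,0,0],"rotation":[0,0,0]},{"grip":0.4,"dp":[0,0,0],"rotation":[0,0,0]}]' 50
python3 - <<'E'
from h import *
goto([.5559,.1034,.15],YAW-np.pi/2)
snap('wrist','w16'); c=np.load('pics/w16.npz'); X=cloud(c,c['d']); z=X[...,2]; print('L',z[210,248:285:4].round(3),'R',z[210,405:440:3].round(3),'T',z[150:180:3,345].round(3))
E
```

```text
time: 24.3
tool_pos: [0.5555, 0.1038, 0.1599]
tcp_rot: [2.082, 0.207, -2.084]
wrist_force: [0.1, 0.3, -0.6]
width: 0.083
time: 24.55
tool_pos: [0.5587, 0.1036, 0.1637]
tcp_rot: [2.091, 0.206, -2.076]
wrist_force: [0.5, -0.1, -0.9]
width: 0.087
tcp [0.5587 0.1036 0.1637] dp_cm [ 1.37 -0.1   0.28] rot [ 0.007 -0.003 -0.035] F [ 0.5 -0.1 -0.9] w 0.087 t 24.55
L [0.057 0.053 0.143 0.161 0.161 0.163 0.162 0.162 0.16  0.12 ] R [0.151 0.154 0.158 0.16  0.16  0.162 0.161 0.16  0.162 0.021 0.027 0.032] T [0.056 0.054 0.159 0.16  0.162 0.162 0.162 0.162 0.161 0.124]
```

View pics/w16.png

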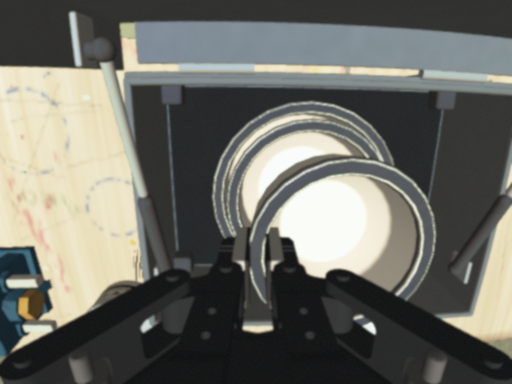

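Bowl 3 is level with its rim at 0.161. Bowl 2's rim arc shows at (225 to 375, 115 to 225), so I'll compute the offset.

```bash
cat >> h.py <<'E'
def pair2(fn,zh,zb,hb,bb,wh,wb):
    c=np.load('pics/%s.npz'%fn); X=cloud(c,c['d']); z=X[...,2]; out=[]
    for zr,(lo,hi),(u0,u1,v0,v1) in ((zh,hb,wh),(zb,bb,wb)):
        m=((z>lo)&(z<hi)&(c['d']>0)); w=np.zeros_like(m); w[v0:v1,u0:u1]=1; m&=w
        mm=cv2.morphologyEx(m.astype(np.uint8),cv2.MORPH_OPEN,np.ones((2,2)))
        v,u=np.nonzero(mm); h=cv2.convexHull(np.c_[u,v].astype(np.int32)).reshape(-1,2)
        h=h[(h[:,1]<v1-4)&(h[:,0]>u0+2)&(h[:,0]<u1-3)]; P=onz(c,h,zr-.003)
        for _ in range(3):
            C=circ(P); r=abs(np.hypot(P[:,0]-C[0],P[:,1]-C[1])-C[2]); P=P[r<max(.001,2*np.median(r))]
        print(np.round(C,4),len(P)); out.append(np.array(C[:2]))
    e=out[1]-out[0]; print('move held by tool y,z (cm):',np.round([e@[.223,-.975]*100,e@[-.975,-.223]*100],2))
E
python3 - <<'E'
from h import *
pair2('w16',.161,.087,(.14,.18),(.08,.1),(240,450,150,228),(205,420,90,200))
pair2('w16',.161,.072,(.14,.18),(.06,.079),(240,450,150,228),(205,420,90,200))
E
```

```text
[0.5677 0.0617 0.0488] 28
[0.5678 0.0633 0.0599] 25
move held by tool y,z (cm): [-0.15 -0.04]
[0.5677 0.0617 0.0488] 28
[0.5672 0.0625 0.0723] 23
move held by tool y,z (cm): [-0.09  0.03]
```

```bash
python3 -m creep '[{"grip":0.4,"dp":[1,-0.1,0],"rotation":[0,0,0]},{"grip":0.4,"dp":[2,-0.1,0],"rotation":[0,0,0]},{"grip":0.4,"dp":[3,-0.1,0],"rotation":[0,0,0]},{"grip":0.4,"dp":[4,-0.1,0],"rotation":[0,0,0]},{"grip":0.4,"dp":[4.8,-0.1,0],"rotation":[0,0,0]}]' 50
python3 -m creep '[{"grip":0.4,"dp":[0.2,0,0],"rotation":[0,0,0]},{"grip":0.4,"dp":[0.4,0,0],"rotation":[0,0,0]},{"grip":0.4,"dp":[0.4,0,0],"rotation":[0,0,0]},{"grip":0.4,"dp":[0.4,0,0],"rotation":[0,0,0]}]' 50
python3 - <<'E'
from h import *
snap('wrist','w17'); c=np.load('pics/w17.npz'); X=cloud(c,c['d']); z=X[...,2]; print('L',z[210,248:285:4].round(3),'R',z[210,405:440:3].round(3),'T',z[150:180:3,345].round(3))
E
```

```text
time: 25.02
tool_pos: [0.5566, 0.1022, 0.1116]
tcp_rot: [2.086, 0.205, -2.082]
wrist_force: [0.7, -0.1, -1.5]
width: 0.083
time: 25.35
tool_pos: [0.5578, 0.1022, 0.1099]
tcp_rot: [2.088, 0.205, -2.079]
wrist_force: [0.1, -0.7, -0.7]
width: 0.086
L [0.051 0.049 0.09  0.106 0.107 0.109 0.11  0.108 0.106 0.066] R [0.097 0.1   0.105 0.105 0.108 0.108 0.107 0.108 0.107 0.074 0.013 0.014] T [0.054 0.051 0.104 0.105 0.107 0.107 0.108 0.107 0.108 0.071]
```

View pics/w17.png

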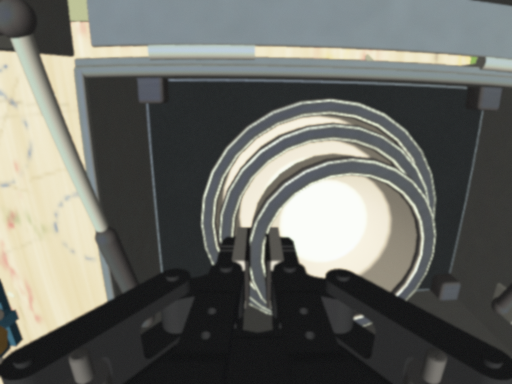

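```bash
python3 - <<'E'
from h import *
pair2('w17',.107,.087,(.096,.12),(.075,.095),(240,450,150,228),(205,436,80,195))
pair2('w17',.107,.072,(.096,.12),(.055,.079),(240,450,150,228),(190,445,80,195))
E
```

```text
[0.5667 0.0592 0.0483] 28
[0.567  0.0628 0.0605] 24
move held by tool y,z (cm): [-0.34 -0.11]
[0.5667 0.0592 0.0483] 28
[0.5669 0.0624 0.0729] 19
move held by tool y,z (cm): [-0.31 -0.09]
```

Bowl 3 is 3 mm too far right, so I'll shift it left, lower the last few millimetres and release.

```bash
python3 -m creep '[{"grip":0.4,"dp":[0,-0.3,-0.1],"rotation":[0,0,0]},{"grip":0.4,"dp":[0.2,-0.3,-0.1],"rotation":[0,0,0]},{"grip":0.4,"dp":[0.4,-0.3,-0.1],"rotation":[0,0,0]},{"grip":0.4,"dp":[0.4,-0.3,-0.1],"rotation":[0,0,0]}]' 50
python3 -m creep '[{"grip":0.4,"dp":[0.1,0,0],"rotation":[0,0,0]},{"grip":0.4,"dp":[0.2,0,0],"rotation":[0,0,0]},{"grip":0.4,"dp":[0.2,0,0],"rotation":[0,0,0]}]' 50
```

```text
time: 25.73
tool_pos: [0.5577, 0.1053, 0.1053]
tcp_rot: [2.087, 0.205, -2.08]
wrist_force: [1.0, 0.2, -0.1]
width: 0.083
time: 25.98
tool_pos: [0.5582, 0.1054, 0.1041]
tcp_rot: [2.088, 0.205, -2.079]
wrist_force: [-1.0, 1.3, 1.2]
width: 0.088
```

```bash
python3 -m creep '[{"grip":2.4,"dp":[0,0,0],"rotation":[0,0,0]},{"grip":2.4,"dp":[0,0,0],"rotation":[0,0,0]},{"grip":2.4,"dp":[-0.5,0,0],"rotation":[0,0,0]},{"grip":2.4,"dp":[-3,0,0],"rotation":[0,0,0]},{"grip":2.4,"dp":[-6,0,0],"rotation":[0,0,0]}]' 50
python3 -m creep '[{"grip":2.4,"dp":[-4,0,0],"rotation":[0,0,-0.035]},{"grip":2.4,"dp":[-7,0,2],"rotation":[0,0,-0.035]},{"grip":2.4,"dp":[-7,0,4],"rotation":[0,0,-0.035]},{"grip":2.4,"dp":[-7,0,4],"rotation":[0,0,-0.035]},{"grip":2.4,"dp":[-7,0,4],"rotation":[0,0,-0.035]}]' 50
python3 - <<'E'
from h import *
snap('wrist','w18')
goto([.5559,.1034,.15],YAW-np.pi/2)
level('w18',(.566,.062),.072,.06,.08);level('w18',(.566,.062),.060,.078,.097); level('w18',(.566,.062),.048,.093,.115); 
E
```

```text
time: 26.4
tool_pos: [0.5551, 0.1067, 0.1616]
tcp_rot: [2.081, 0.204, -2.086]
wrist_force: [-1.0, -0.2, 0.3]
width: 0.282
time: 26.82
tool_pos: [0.5178, 0.1003, 0.2343]
tcp_rot: [2.101, 0.243, -2.098]
wrist_force: [0.1, 0.2, 0.1]
width: 0.281
tcp [0.5179 0.1004 0.2334] dp_cm [ 8.34  0.58 -3.77] rot [ 0.006 -0.    -0.   ] F [-0.9  0.2 -0.4] w 0.282 t 26.87
rim z 0.0723 slope [-0.002 -0.003] n 3532
rim z 0.0873 slope [-0.001 -0.003] n 3302
rim z 0.1021 slope [-0.003 -0.001] n 3029
```

View pics/w18.png

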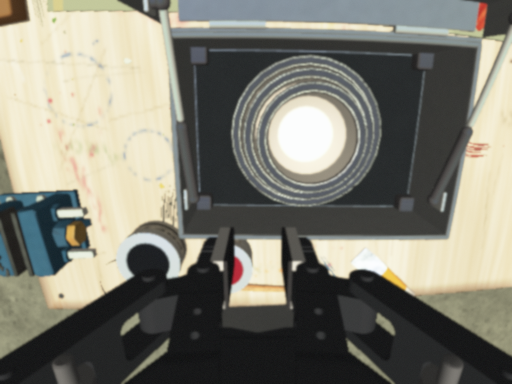

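All three bowls are nested and level, with rims at 0.072, 0.087 and 0.102 as expected. Next I'll close the lid: up first, turn, then over the handle.

```bash
python3 -m creep '[{"grip":4,"dp":[-4,0,0],"rotation":[-0.1,0,0]},{"grip":4,"dp":[-8,0,0],"rotation":[-0.2,0,0]},{"grip":4,"dp":[-12,0,0],"rotation":[-0.3,0,0]},{"grip":4,"dp":[-16,0,0],"rotation":[-0.45,0,0]},{"grip":4,"dp":[-18,0,0],"rotation":[-0.55,0,0]}]' 30
python3 -m creep '[{"grip":4,"dp":[-1,0,0],"rotation":[-1,0,0]},{"grip":4,"dp":[-1,0,0],"rotation":[-1,0,0]},{"grip":4,"dp":[-1,0,0],"rotation":[-1,0,0]},{"grip":4,"dp":[-1,0,0],"rotation":[-1,0,0]},{"grip":4,"dp":[-1,0,0],"rotation":[-1,0,0]}]' 30
python3 -m creep '[{"grip":4,"dp":[0,0,0],"rotation":[-0.4,0,0]},{"grip":4,"dp":[0,0,0],"rotation":[-0.4,0,0]},{"grip":4,"dp":[0,0,0],"rotation":[-0.4,0,0]},{"grip":4,"dp":[0,0,0],"rotation":[-0.4,0,0]}]' 30
python3 - <<'E'
from h import *
goto([.6551,.0698,.40],YAW)
E
```

```text
time: 27.28
tool_pos: [0.5199, 0.1008, 0.418]
tcp_rot: [1.763, 0.729, -1.754]
wrist_force: [0.1, 0.8, -0.6]
width: 0.467
time: 27.7
tool_pos: [0.5187, 0.1007, 0.4219]
tcp_rot: [1.324, 1.131, -1.327]
wrist_force: [-0.8, -1.0, -0.0]
width: 0.469
time: 28.03
tool_pos: [0.5187, 0.1007, 0.4217]
tcp_rot: [1.029, 1.315, -1.032]
wrist_force: [-0.1, -0.3, 0.7]
width: 0.467
tcp [0.5187 0.1007 0.4217] dp_cm [ 2.13 12.52  6.25] rot [ 0.016 -0.     0.003] F [-0.1 -0.3  0.7] w 0.467 t 28.03
```

```bash
python3 -m creep '[{"grip":4,"dp":[0,12.5,6.3],"rotation":[0.01,0,0]},{"grip":4,"dp":[0,12.5,6.3],"rotation":[0.01,0,0]},{"grip":4,"dp":[0,12.5,6.3],"rotation":[0.01,0,0]},{"grip":4,"dp":[2,12.5,6.3],"rotation":[0.01,0,0]},{"grip":4,"dp":[2,12.5,6.3],"rotation":[0.01,0,0]}]' 30
python3 -m creep '[{"grip":4,"dp":[0,0,0],"rotation":[0,0,0]},{"grip":4,"dp":[0,0,0],"rotation":[0,0,0]}]' 30
python3 - <<'E'
from h import *
snap('wrist','w19'); goto([.6551,.0698,.323],YAW)
E
```

```text
time: 28.45
tool_pos: [0.6567, 0.0671, 0.3955]
tcp_rot: [1.039, 1.313, -1.05]
wrist_force: [-1.4, 0.5, -1.7]
width: 0.467
time: 28.62
tool_pos: [0.6539, 0.0686, 0.4022]
tcp_rot: [1.041, 1.31, -1.044]
wrist_force: [-0.1, -0.2, 0.0]
width: 0.464
tcp [0.6539 0.0687 0.4036] dp_cm [ 8.06  0.15 -0.07] rot [ 0.001 -0.     0.001] F [0.3 0.5 0.5] w 0.468 t 28.67
```

View pics/w19.png

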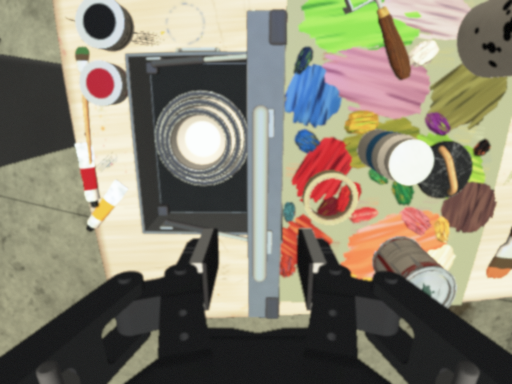

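The bar lies at column 260, centred between the fingers. I'll descend and grip it.

```bash
python3 -m creep '[{"grip":4,"dp":[2,0.1,0],"rotation":[0,0,0]},{"grip":4,"dp":[4,0.1,0],"rotation":[0,0,0]},{"grip":4,"dp":[6,0.1,0],"rotation":[0,0,0]},{"grip":4,"dp":[7.6,0.1,0],"rotation":[0,0,0]},{"grip":4,"dp":[7.6,0.1,0],"rotation":[0,0,0]}]' 25
python3 -m creep '[{"grip":0.6,"dp":[0,0,0],"rotation":[0,0,0]},{"grip":0.6,"dp":[0,0,0],"rotation":[0,0,0]},{"grip":0.6,"dp":[0,0,0],"rotation":[0,0,0]},{"grip":0.6,"dp":[0,0,0],"rotation":[0,0,0]},{"grip":0.6,"dp":[0,0,0],"rotation":[0,0,0]}]' 25
```

```text
time: 29.08
tool_pos: [0.6527, 0.069, 0.3248]
tcp_rot: [1.039, 1.311, -1.044]
wrist_force: [-0.6, -0.1, -0.4]
width: 0.466
time: 29.5
tool_pos: [0.6553, 0.0688, 0.3304]
tcp_rot: [1.043, 1.306, -1.04]
wrist_force: [-4.4, -0.3, 6.7]
width: 0.114
```

```bash
python3 -m creep '[{"grip":0.6,"dp":[0.1,-1.6,0],"rotation":[0,0,0]},{"grip":0.6,"dp":[0.3,-3.4,0],"rotation":[0,0,0]},{"grip":0.6,"dp":[0.7,-5.1,0],"rotation":[0,0,0]},{"grip":0.6,"dp":[1.1,-6.7,0],"rotation":[0,0,0]},{"grip":0.6,"dp":[1.7,-8.3,0],"rotation":[0,0,0]}]' 25
python3 -m creep '[{"grip":0.6,"dp":[0.6,-1.6,0],"rotation":[0,0,0]},{"grip":0.6,"dp":[1.4,-3,0],"rotation":[0,0,0]},{"grip":0.6,"dp":[2.4,-4.5,0],"rotation":[0,0,0]},{"grip":0.6,"dp":[3.4,-5.9,0],"rotation":[0,0,0]},{"grip":0.6,"dp":[4.5,-7.1,0],"rotation":[0,0,0]}]' 25
```

```text
time: 29.92
tool_pos: [0.5766, 0.0509, 0.3146]
tcp_rot: [1.048, 1.301, -1.034]
wrist_force: [1.6, 2.3, 4.2]
width: 0.113
time: 30.33
tool_pos: [0.5061, 0.035, 0.2681]
tcp_rot: [1.046, 1.304, -1.037]
wrist_force: [-1.1, 2.9, 4.6]
width: 0.114
```

```bash
python3 -m creep '[{"grip":0.6,"dp":[1.2,-1.2,0],"rotation":[0,0,0]},{"grip":0.6,"dp":[2.5,-2.3,0],"rotation":[0,0,0]},{"grip":0.6,"dp":[3.9,-3.3,0],"rotation":[0,0,0]},{"grip":0.6,"dp":[5.4,-4.2,0],"rotation":[0,0,0]},{"grip":0.6,"dp":[6.9,-4.9,0],"rotation":[0,0,0]}]' 25
python3 -m creep '[{"grip":0.6,"dp":[1.6,-0.7,0],"rotation":[0,0,0]},{"grip":0.6,"dp":[3.2,-1.2,0],"rotation":[0,0,0]},{"grip":0.6,"dp":[4.8,-1.7,0],"rotation":[0,0,0]},{"grip":0.6,"dp":[5.8,-1.9,0],"rotation":[0,0,0]},{"grip":0.6,"dp":[6.6,-2.0,0],"rotation":[0,0,0]}]' 25
python3 - <<'E'
from h import *
goto([.436,.022,.115],YAW)
E
```

```text
time: 30.75
tool_pos: [0.4571, 0.024, 0.1975]
tcp_rot: [1.044, 1.307, -1.04]
wrist_force: [-4.2, 2.9, 2.6]
width: 0.114
time: 31.17
tool_pos: [0.4376, 0.0194, 0.1301]
tcp_rot: [1.043, 1.308, -1.041]
wrist_force: [-1.8, 3.2, -1.0]
width: 0.116
tcp [0.4376 0.0194 0.1301] dp_cm [ 1.51 -0.1  -0.29] rot [-0.    -0.001 -0.   ] F [-1.8  3.2 -1. ] w 0.116 t 31.17
```

```bash
python3 -m creep '[{"grip":0.6,"dp":[0.7,-0.1,0],"rotation":[0,0,0]},{"grip":0.6,"dp":[1.3,-0.1,0],"rotation":[0,0,0]},{"grip":0.6,"dp":[1.5,-0.1,0],"rotation":[0,0,0]},{"grip":0.6,"dp":[1.5,-0.1,0],"rotation":[0,0,0]},{"grip":0.6,"dp":[1.5,-0.1,0],"rotation":[0,0,0]}]' 25
python3 -m creep '[{"grip":2.4,"dp":[0,0,0],"rotation":[0,0,0]},{"grip":3,"dp":[0,0,0],"rotation":[0,0,0]},{"grip":3.4,"dp":[0,0,0],"rotation":[0,0,0]},{"grip":3.4,"dp":[-2,0,0],"rotation":[0,0,0]},{"grip":3.4,"dp":[-6,0,0],"rotation":[0,0,0]}]' 25
python3 -m creep '[{"grip":3.4,"dp":[-4,0,0],"rotation":[0,0,0]},{"grip":3.4,"dp":[-8,0,0],"rotation":[0,0,0]},{"grip":3.4,"dp":[-8,0,0],"rotation":[0,0,0]},{"grip":3.4,"dp":[-8,0,0],"rotation":[0,0,0]}]' 25
python3 - <<'E'
from h import *
snap('wrist','w20'); c=np.load('pics/w20.npz'); X=cloud(c,c['d']); q=chestxy(X.reshape(-1,3)); z=X.reshape(-1,3)[:,2]
m=(abs(q[:,0])<.085)&(abs(q[:,1])<.12)&(z>.08)&(z<.2); A=np.c_[q[m],np.ones(m.sum())]; print(np.linalg.lstsq(A,z[m],rcond=None)[0],m.sum(),'front',np.median(z[m&(q[:,0]<-.06)]),'back',np.median(z[m&(q[:,0]>.05)]))
E
```

```text
time: 31.58
tool_pos: [0.4362, 0.0189, 0.1153]
tcp_rot: [1.042, 1.309, -1.043]
wrist_force: [-2.9, 4.4, -2.3]
width: 0.113
time: 32.0
tool_pos: [0.4332, 0.0181, 0.1719]
tcp_rot: [1.037, 1.315, -1.049]
wrist_force: [0.2, 0.0, -0.3]
width: 0.398
time: 32.33
tool_pos: [0.4397, 0.0181, 0.26]
tcp_rot: [1.045, 1.299, -1.037]
wrist_force: [-0.9, 1.3, -0.8]
width: 0.397
[4.62041405e-05 6.77845814e-04 1.29311665e-01] 43084 front 0.12926746497348807 back 0.12926850174987536
```

View pics/w20.png

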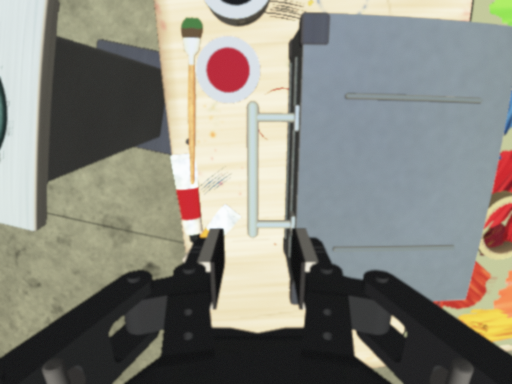

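The lid top is flat at 0.129 m front and back, so it is fully shut. One last look at the whole scene before handing in.

```bash
python3 - <<'E'
from h import *
snap('scene','sceneF'); print(state()['time'],state()['wrist_force'])
E
```

```text
32.4333 [-0.20381163 -0.05653421 -0.05264649]
```

View pics/sceneF.png

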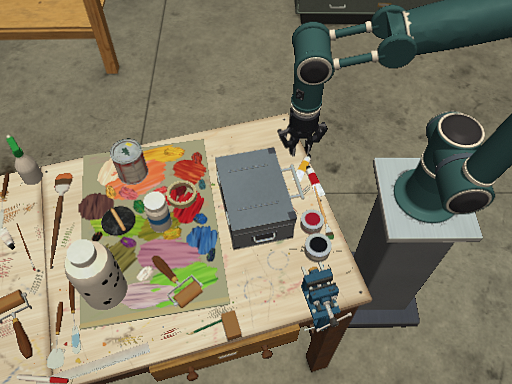

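The scene view shows the chest shut at (255,200), no bowls left on the table, and the gripper clear of everything.

```bash
python3 -c "
from workcell import bot
print(bot.finish_job())"
```

```text
the job is handed in; nothing more can be done
None
```

The three bowls that were there (144, 120 and 96 mm; the 72 mm one was absent) are nested in the chest and the lid is shut. I raised the lid to its stop, where it stayed up by itself. I placed the bowls largest first and closed the lid by its handle, handing the job in at about 32 s.

The last checks all agreed:
- **Nesting:** the rims stood at 72, 87 and 102 mm, as expected for seated bowls, and were level within 0.3°. This was measured just before the lid was closed.
- **Lid:** its top was flat at 129 mm front and back, which is fully shut.
- **Surroundings:** no bowls were left on the table and the gripper was touching nothing.

No check failed. Bowl 2 and bowl 3 were each about 3 mm off-centre on the way down, and I corrected both before letting go.

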